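# Find the release-stamped sample bin and send it down the dispatch lane

### The arm

A 6-joint arm with a two-finger parallel gripper is mounted at the origin on the work surface. World frame = base frame: x ahead of the robot, y to its left, z up, the work surface at z = 0. Lengths are in m, angles in degrees, forces in N, time in s.
With the tool pointing down it reaches from about 0.4 to 0.825 m from the base axis. Payload 7 kg.
Tool frame: the origin (TCP) lies on the front face of the gripper's body, between the roots of the fingers; the fingertips stand 66 mm ahead of it and the grasp point (between the pads) lies 47 mm ahead of it (ctrl.grasp_offset is the z of the grasp point in the tool frame, in m); z points along the fingers, y is the direction in which the jaws open and shut (so a half turn about z gives the same grasp; the last joint's range is limited). The gripper opens to 88 mm and grips with 3 to 60 N. Pads are 19 mm wide; open, the fingers measure 130 mm over their backs; the gripper's body (78 mm by 193 mm) begins 47 mm behind the grasp point.
Start: joints at [-54.712, 20.546, 0.682, 0, -70.136, -16.507], TCP at [0.217, -0.639, 0.292] pointing down, gripper open.
Joint ranges: [-176.03, 176.03], [-82.01, 121.73], [-58.28, 71.71], [-173.87, 95.51], [-174.79, -0.11], [-173.66, 173.66]. Speed limits (degrees/s): [136.94, 136.94, 172.46, 180, 180, 180].

### API

Orientations are given as [roll, pitch, yaw] about the fixed x, y, z axes, in that order (R = Rz(yaw) Ry(pitch) Rx(roll)).
In Python, from plant import ctrl gives the robot as it stands.
- The arm moves only by the shell command python3 -m creep 'ROWS'. ROWS is JSON, a list of rows, each a list of 7 numbers: the turn, a rotation vector about the tool's x, y, z in rad, then the shift along the tool's x, y, z in m, then the opening, from 0 (shut) to 1 (fully open). In form: [[wx, wy, wz, dx, dy, dz, grip], ...]. A call has 1 to 12 rows; each row is the pose to reach, as a shift and turn from the pose commanded when the call began, along the tool's axes at that moment; what a row does not reach only later rows make up. A row lasts 1/12 s, in which the tool goes at most 41.7 mm and 7.16 degrees, less where a joint would pass 70% of its speed; a pose out of reach is approached as far as the arm can. A call with a gripper value outside its range is refused whole. The fingers move at their own pace and stop on an object; the grip force is fixed at half the most. Time passes only in rows, so rows that repeat a pose let the fingers close. It gives the time, the measured TCP pose, the force and the opening at its end, in the units of the state.
- ctrl.get_obs(): the state, without advancing time (a new reading comes with each control period).
- ctrl.snapshot(name): name is "scene" or "top"; returns the picture (420x560x3 uint8, blue, green, red); there is no depth.
- ctrl.camera_model(name): a dict with "K" (3x3 intrinsics, pixels), "rvec" (rotation vector, rad) and "tvec" (3), from world to camera coordinates, as OpenCV has them. Camera axes: x right, y down, z forward; pixel columns grow to the right and rows downward; lengths in m; the calibration is good to about 2 mm. A picture is of the moment at which its call begins. camera_model takes no time and is no camera call.
- ctrl.close_job(): hands the job in, once; it reports no verdict.
The state is a dict: "clock": time; "joint_pos": joint angles; "qvel": joint speeds; "tau": joint torques, N m; "tool_pos": TCP position; "orientation": TCP orientation; "force": force on the tool from outside, world axes, zero at the start; "moment": the same for the moment, N m; "opening": finger opening in m.
Only numpy, scipy, OpenCV 4.12 (cv2) and the standard library are available. Lean on these libraries where they do the work, as an engineer would, in place of code of your own. Each camera call takes 0.05 s, during which the arm holds its last target.

### The job

Check under the two blue sample bins, the robot's left one first and then its right one: with the fingertips press down the lip at the back of the bin, on the robot's side, until the bin has rocked right back onto it, keep it there a second so that the underside shows, and ease it down flat again without letting it drop. One of them carries an orange stamp under its nose: push that bin across the bench until it stands wholly between the two yellow tape lines of the dispatch lane, and leave the other in its place. Lift nothing off the bench, do not disturb anything else on the bench, and finish with the hand clear.

Things in the scene. Friction and masses are not known exactly. Their poses are not given: they have to be found in the camera images.
- stamped_bin: Loose blue picking bin, with an orange stamp (56 x 90 mm) under its nose, unseen while flat. 0.26 to 0.44 kg. Flat base x -45 to 35 mm; from there the underside rises (raked nose) to z 34 at x 90. 105 wide (y), upright side walls 63 high; hang lip at the back (-x, robot's side, yaw within 0.3 rad); white-capped vials fixed inside. Origin: on the underside, over the bench, z up. Slides if pushed on a side wall near x = 5, at a few N.
- plain_bin: Loose blue picking bin, no stamp, otherwise like the other. 0.26 to 0.44 kg. Flat base x -45 to 35 mm; from there the underside rises (raked nose) to z 34 at x 90. 105 wide (y), upright side walls 63 high; hang lip at the back (-x, robot's side, yaw within 0.3 rad); white-capped vials fixed inside. Origin: on the underside, over the bench, z up. Slides if pushed on a side wall near x = 5, at a few N.
- stamped_bin_lip (a point): Middle of the upper face of the hang lip of stamped_bin: bin x = -61, z = 57 mm. The lip sticks out level from the back wall (x = -45) to x = -78, is 95 wide and 4 thick; a bead along its outer edge stands 2 proud (outermost x = -80), the back wall 6 proud. Pressing it down rocks the bin; starting takes 5 to 15 N.
- stamped_bin_edge (a point): Middle of the bottom back edge of stamped_bin (x = -45, z = 0): the bin rocks about this edge, which stays on the bench, until the lip's outer edge meets the bench at a tilt of about 0.98 rad. The pressed spot runs on a circle about this edge, down and some 40 mm towards the robot: the finger must follow it. Let go, the bin falls back flat.
- plain_bin_lip (a point): Middle of the upper face of the hang lip of plain_bin: bin x = -61, z = 57 mm. The lip sticks out level from the back wall (x = -45) to x = -78, is 95 wide and 4 thick; a bead along its outer edge stands 2 proud (outermost x = -80), the back wall 6 proud. Pressing it down rocks the bin; starting takes 5 to 15 N.
- plain_bin_edge (a point): Middle of the bottom back edge of plain_bin (x = -45, z = 0): the bin rocks about this edge, which stays on the bench, until the lip's outer edge meets the bench at a tilt of about 0.98 rad. The pressed spot runs on a circle about this edge, down and some 40 mm towards the robot: the finger must follow it. Let go, the bin falls back flat.
- stamped_bin_nl (a point): bottom corner of the flat base of stamped_bin, at (-45, 52.5, 0) mm in the bin's frame
- stamped_bin_nr (a point): bottom corner of the flat base of stamped_bin, at (-45, -52.5, 0) mm in the bin's frame
- stamped_bin_fl (a point): bottom corner of the flat base of stamped_bin, at (35, 52.5, 0) mm in the bin's frame
- stamped_bin_fr (a point): bottom corner of the flat base of stamped_bin, at (35, -52.5, 0) mm in the bin's frame
- stamped_bin_tl (a point): lower corner of the nose of stamped_bin, at (90, 52.5, 34) mm in the bin's frame
- stamped_bin_tr (a point): lower corner of the nose of stamped_bin, at (90, -52.5, 34) mm in the bin's frame
- plain_bin_nl (a point): bottom corner of the flat base of plain_bin, at (-45, 52.5, 0) mm in the bin's frame
- plain_bin_nr (a point): bottom corner of the flat base of plain_bin, at (-45, -52.5, 0) mm in the bin's frame
- plain_bin_fl (a point): bottom corner of the flat base of plain_bin, at (35, 52.5, 0) mm in the bin's frame
- plain_bin_fr (a point): bottom corner of the flat base of plain_bin, at (35, -52.5, 0) mm in the bin's frame
- dispatch_lane: Dispatch lane: two parallel flat yellow tape lines, 18 mm wide, 330 long, the clear strip between them 170 wide. They run from x = -150 to 180 in this frame; low aluminium guide rails (34 high) go on from x = 220. Origin: on the bench midway between the lines; x along the lane away from the robot, y to the left. Fixed; place and yaw vary.
- specimen_jar: Bystander, loose: amber glass jar with a white cap, 56 dia x 62 high mm. Origin: centre of its underside.
- beaker: Bystander, loose: empty glass beaker, 68 dia x 78 high mm. Origin: centre of its underside.
- petri_dish: Bystander, loose: clear closed dish, 60 dia x 19 high mm. Origin: centre of its underside.
- timer: Bystander, loose: grey bench timer, 105 x 56 x 22 mm. Origin: centre of its underside.
- forceps: Bystander, loose: steel forceps lying flat, about 140 long mm. Origin: centre of its underside.
Not all that is in view belongs to the job. Leave any pink or turquoise look-alike of the plain_bin alone.

How it is judged:
By the outcome, as a careful person would: the job done as asked, in the order asked, and still so for the second after the job is handed in, with the robot touching nothing.
It also fails if it takes over 72 s, if anything falls off the work surface, if the arm or the gripper's body presses on something with over 40 N, if the wrist force passes 120 N, or if a joint passes its speed limit or range.

## Working session

There is one attempt and no reset: what is moved stays moved. The work goes in short steps, Python scripts to look and compute and a shell command to move; the robot and the scene stay as the last step left them, time stands still between calls to the robot, and variables do not carry over. Pictures are saved under pics/ and viewed, and the job is handed in when it is done.

```bash
ls; mkdir -p pics; python3 - <<'E'
from plant import ctrl
import cv2
print(ctrl.get_obs())
for n in ("scene","top"):
    cv2.imwrite(f"pics/{n}0.png",ctrl.snapshot(n)); m=ctrl.camera_model(n); print(n,m)
E
```

```text
pics
{'clock': 0.0, 'joint_pos': array([-5.47126359e+01,  2.05912095e+01,  6.32726978e-01, -1.87815031e-02,
       -7.01354937e+01, -1.65070255e+01]), 'qvel': array([-0.03774309, -0.07277455,  0.0225172 ,  0.05821012, -0.02048918,
        0.05891244]), 'tau': array([ 2.63577949e-04, -5.82722068e+01,  2.93049306e+01,  6.99683994e+00,
        6.93411188e-03, -1.94066815e-04]), 'tool_pos': array([ 0.21716314, -0.63870631,  0.2912214 ]), 'orientation': array([ 1.79904880e+02, -9.77611863e-03, -1.61226050e+02]), 'force': array([-0.26682986, -0.14968694,  0.93190525]), 'moment': array([ 0.00177549, -0.04428581,  0.02420399]), 'opening': 0.08791879128968355}
scene {'K': array([[508.21382839,   0.        , 270.38935255],
       [  0.        , 508.21382839, 201.10197258],
       [  0.        ,   0.        ,   1.        ]]), 'rvec': array([ 1.08453423,  2.16957992, -1.17021494]), 'tvec': array([ 0.35166262, -0.17293386,  1.95664413])}
top {'K': array([[471.63679367,   0.        , 277.27882429],
       [  0.        , 471.63679367, 208.37384455],
       [  0.        ,   0.        ,   1.        ]]), 'rvec': array([ 2.14363977, -2.11946783,  0.16770509]), 'tvec': array([-0.03037533,  0.5273541 ,  1.73515159])}
```

View pics/scene0.png

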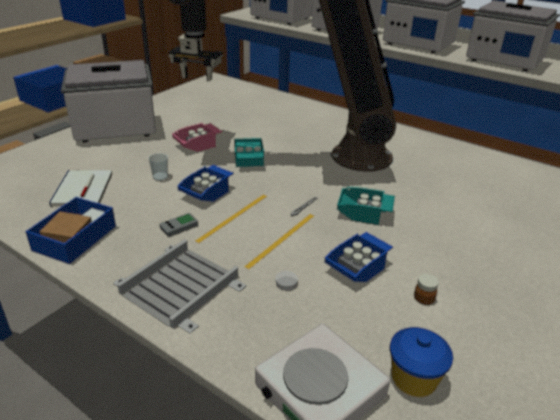

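View pics/top0.png

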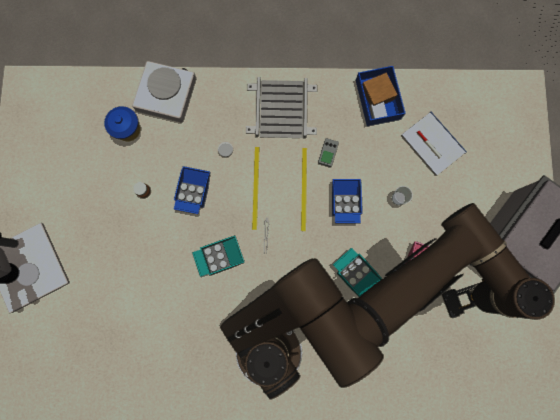

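The top picture shows two blue picking bins with vials, the left at about (191,190) and the right at about (347,201). The turquoise ones at (218,257) and (355,270) and the pink one at (418,250) are look-alikes. The blue tray at (380,95) and the blue pot at (122,122) don't fit the description. Next I'll enlarge the bins and the lane.

```bash
cat > h.py <<'E'
import numpy as np, cv2
from plant import ctrl
def cam(n):
    m=ctrl.camera_model(n); R=cv2.Rodrigues(np.array(m["rvec"]))[0]; return np.array(m["K"]),R,np.array(m["tvec"]).reshape(3)
def ray(n,uv,z):
    K,R,t=cam(n); d=R.T@np.linalg.solve(K,[uv[0],uv[1],1.]); c=-R.T@t
    return c+d*(z-c[2])/d[2]
def proj(n,P):
    K,R,t=cam(n); P=np.atleast_2d(P); q=(R@P.T).T+t; q=q@K.T; return q[:,:2]/q[:,2:]
def crop(img,x0,y0,x1,y1,s,fn):
    c=cv2.resize(img[y0:y1,x0:x1],None,fx=s,fy=s,interpolation=cv2.INTER_CUBIC)
    cv2.imwrite(fn,c)
E
python3 - <<'E'
import cv2,numpy as np
from h import *
t=cv2.imread("pics/top0.png"); s=cv2.imread("pics/scene0.png")
a=cv2.resize(t[155:225,165:225],None,fx=6,fy=6,interpolation=cv2.INTER_CUBIC)
b=cv2.resize(t[165:235,318:378],None,fx=6,fy=6,interpolation=cv2.INTER_CUBIC)
cv2.imwrite("pics/bins_top.png",np.hstack([a,b]))
a=cv2.resize(s[225:290,315:400],None,fx=4.5,fy=4.5,interpolation=cv2.INTER_CUBIC)
b=cv2.resize(s[155:220,165:250],None,fx=4.5,fy=4.5,interpolation=cv2.INTER_CUBIC)
cv2.imwrite("pics/bins_scene.png",np.hstack([a,b]))
print([ray("top",u,0).round(3) for u in [(257,148),(255,229),(304.5,149),(303.5,230)]])
E
```

```text
[array([0.776, 0.059, 0.   ]), array([0.454, 0.061, 0.   ]), array([ 0.774, -0.129,  0.   ]), array([ 0.452, -0.126,  0.   ])]
```

View pics/bins_top.png

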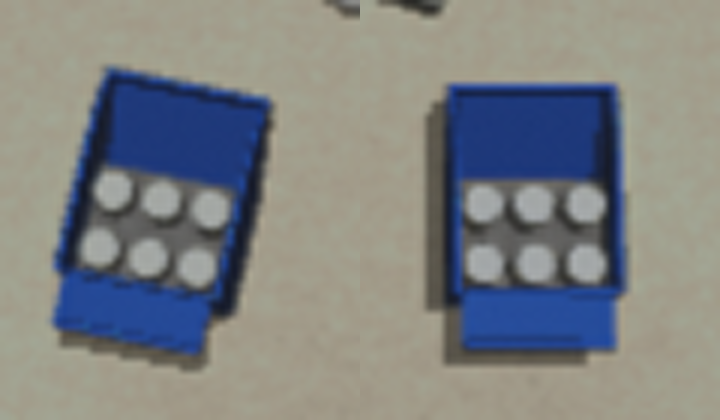

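View pics/bins_scene.png

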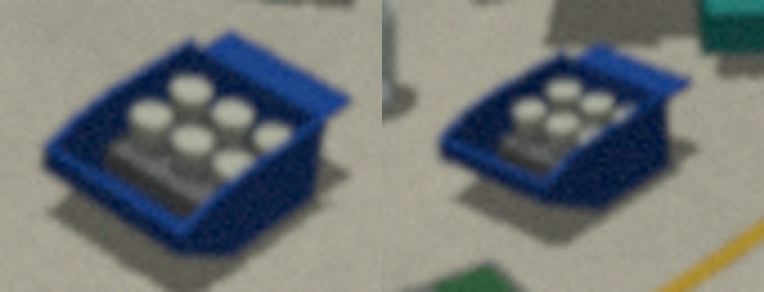

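```bash
cat >> h.py <<'E'
MP={"lo":(-.080,.0475,.058),"ro":(-.080,-.0475,.058),"nl":(-.045,.0525,0),"nr":(-.045,-.0525,0),"fl":(.035,.0525,0),"fr":(.035,-.0525,0),"bl":(-.045,.0525,.063),"br":(-.045,-.0525,.063)}
from scipy.optimize import least_squares
def w(p,P):
    P=np.atleast_2d(np.array(P,float)); c,s=np.cos(p[2]),np.sin(p[2])
    return np.c_[p[0]+c*P[:,0]-s*P[:,1],p[1]+s*P[:,0]+c*P[:,1],P[:,2]]
def fit(obs,p0):
    f=lambda p:np.concatenate([(proj(n,w(p,MP[k]))[0]-uv) for n,k,uv in obs])
    r=least_squares(f,p0,loss="soft_l1"); return r.x,f(r.x).reshape(-1,2)
EDG=[("lo","ro"),("nl","nr"),("nl","fl"),("fl","fr"),("fr","nr"),("bl","nl"),("br","nr"),("bl","br")]
TL=[((.035,.0525,0),(.09,.0525,.034)),((.035,-.0525,0),(.09,-.0525,.034)),((.09,.0525,.034),(.09,-.0525,.034))]
def draw(img,n,p,s,o):
    for a,b in [(MP[a],MP[b]) for a,b in EDG]+TL:
        u=proj(n,w(p,[a,b])); u=((u-np.array(o)+.5)*s).astype(int)
        cv2.line(img,tuple(map(int,u[0])),tuple(map(int,u[1])),(0,255,255),1)
E
python3 - <<'E'
from h import *
A=lambda x,y,o,s:np.array([(x+.5)/s+o[0]-.5,(y+.5)/s+o[1]-.5])
T=lambda x,y:A(x,y,(165,155),6); S=lambda x,y:A(x,y,(315,225),4.5)
L=[("top","lo",T(53,328)),("top","ro",T(200,355)),("top","nr",T(228,315)),("scene","ro",S(230,32)),("scene","lo",S(350,100)),("scene","nl",S(310,207)),("scene","fl",S(230,255))]
T2=lambda x,y:A(x-360,y,(318,165),6); S2=lambda x,y:A(x-382,y,(165,155),4.5)
R=[("top","lo",T2(462,348)),("top","ro",T2(615,350)),("scene","ro",S2(595,45)),("scene","lo",S2(690,82)),("scene","nl",S2(665,170)),("scene","fl",S2(600,208)),]
t=cv2.imread("pics/top0.png"); s=cv2.imread("pics/scene0.png")
out=[]
for nm,o,g,(tx,ty),(sx,sy) in (("L",L,(.6,.3,0.2),(165,155),(315,225)),("R",R,(.6,-.3,0),(318,165),(165,155))):
    p,r=fit(o,g); print(nm,p.round(4),r.round(1).tolist())
    a=cv2.resize(t[ty:ty+70,tx:tx+60],None,fx=6,fy=6,interpolation=cv2.INTER_CUBIC); draw(a,"top",p,6,(tx,ty))
    b=cv2.resize(s[sy:sy+65,sx:sx+85],None,fx=4.5,fy=4.5,interpolation=cv2.INTER_CUBIC); draw(b,"scene",p,4.5,(sx,sy))
    h=np.zeros((420,760,3),np.uint8); h[:420,:360]=a; h[:b.shape[0],365:365+b.shape[1]]=b; cv2.imwrite(f"pics/ov{nm}.png",h)
E
```

```text
L [ 0.5921  0.302  -0.2053] [[-0.0, -1.5], [0.0, -0.6], [1.4, -0.1], [0.4, -0.9], [0.9, -0.4], [0.5, -1.5], [-0.3, 0.7]]
R [ 0.5573 -0.2883 -0.0073] [[0.5, -1.0], [0.6, -0.8], [0.8, -0.6], [0.6, -0.4], [1.0, -0.6], [-0.5, 1.0]]
```

View pics/ovL.png

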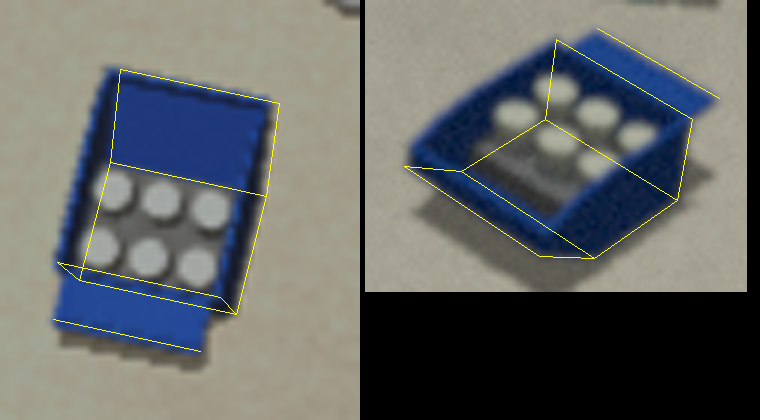

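View pics/ovR.png

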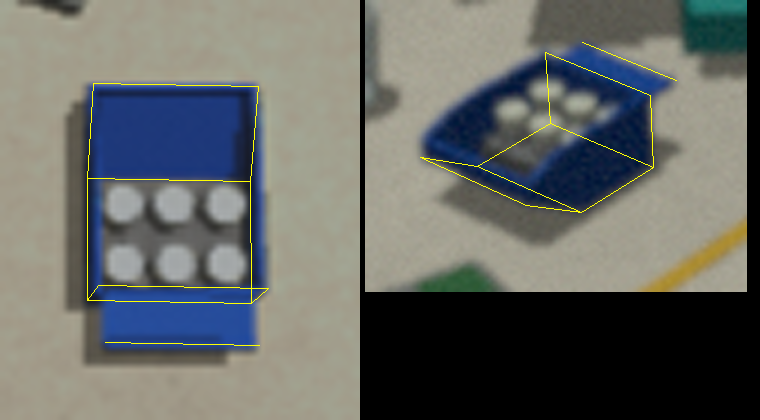

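The fits agree to about 1 px. Before planning the rock I'll locate the neighbouring objects.

```bash
python3 - <<'E'
from h import *
t=cv2.imread("pics/top0.png")
a=cv2.resize(t[205:300,185:285],None,fx=4,fy=4,interpolation=cv2.INTER_CUBIC)
b=cv2.resize(t[205:300,320:420],None,fx=4,fy=4,interpolation=cv2.INTER_CUBIC)
cv2.imwrite("pics/turq.png",np.hstack([a,b]))
for k,u,z in [("turqL NW",(193,248),.06),("turqL NE",(237,236),.06),("turqL SE",(243,262),.06),("turqL SW",(198,276),.06),("turqR N",(350,249),.06),("turqR E",(378,278),.06),("turqR W",(332,262),.06),("forc top",(267,217),0),("forc bot",(266,255),0),("jar",(142,190),.06),("beaker",(399,197),.04),("petri",(225,150),.02),("timer",(328,152),.02)]:
    print(k,ray("top",u,z).round(3))
pL=(.592,.302,-.205);pR=(.5575,-.288,-.007)
for p in(pL,pR): print(w(p,[(-.061,0,.057),(-.045,0,0),(-.066,0,.057)]).round(4).tolist())
E
```

```text
turqL NW [0.373 0.285 0.06 ]
turqL NE [0.42  0.123 0.06 ]
turqL SE [0.324 0.099 0.06 ]
turqL SW [0.271 0.262 0.06 ]
turqR N [ 0.376 -0.294  0.06 ]
turqR E [ 0.272 -0.394  0.06 ]
turqR W [ 0.328 -0.227  0.06 ]
forc top [0.501 0.015 0.   ]
forc bot [0.355 0.017 0.   ]
jar [0.59  0.486 0.06 ]
beaker [ 0.577 -0.485  0.04 ]
petri [0.761 0.183 0.02 ]
timer [ 0.756 -0.219  0.02 ]
[[0.5323, 0.3144, 0.057], [0.5479, 0.3112, 0.0], [0.5274, 0.3154, 0.057]]
[[0.4965, -0.2876, 0.057], [0.5125, -0.2877, 0.0], [0.4915, -0.2875, 0.057]]
```

View pics/turq.png

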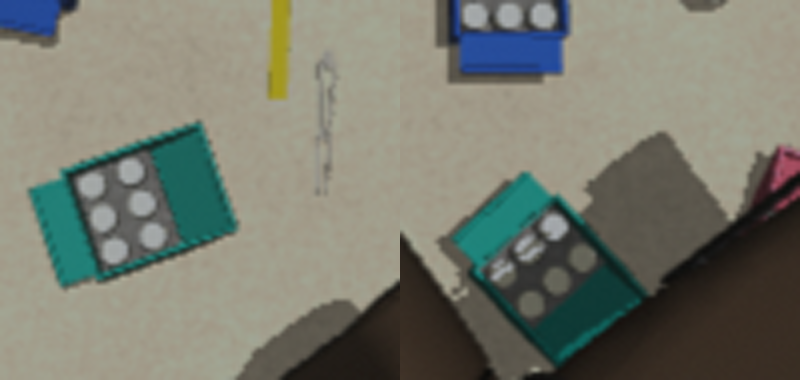

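```bash
python3 -m creep '[[0,0,0.11,-0.014,-0.0385,0,0],[0,0,0.22,-0.028,-0.077,0,0],[0,0,0.33,-0.042,-0.1155,0,0],[0,0,0.44,-0.056,-0.154,0,0]]'
```

```text
clock: 0.43
tool_pos: [0.3207, -0.7678, 0.2921]
orientation: [180.0, -0.0, 173.3]
force: [1.1, -1.3, 2.0]
opening: 0.0668
```

My first shift had the tool-y sign reversed, so the arm moved away from the bins. It stayed in free air and touched nothing. I'll write a helper that converts world targets into tool-axis shifts.

```bash
cat >> h.py <<'E'
from scipy.spatial.transform import Rotation as Ro
def cur():
    o=ctrl.get_obs(); return Ro.from_euler("xyz",o["orientation"],degrees=True),np.array(o["tool_pos"])
def rel(R,t,base=None):
    R0,t0=base or cur(); return np.r_[(R0.inv()*R).as_rotvec(),R0.inv().apply(np.array(t)-t0)].round(4).tolist()
def toolR(yawbin,phi):  # tool x=-bin x, y=bin y, tilted phi fingers-away
    B=Ro.from_euler("z",yawbin)*Ro.from_matrix(np.diag([-1.,1,-1])); return B*Ro.from_rotvec([0,-phi,0])
def tippose(p,tip,phi,off=(0,0,.066)):  # pose with tool point off at bin-frame(flat) point tip
    R=toolR(p[2],phi); return R,w(p,tip)[0]-R.apply(off)
E
python3 - <<'E'
from h import *
pL=(.592,.302,-.205)
R=toolR(-.205,0)
print(rel(R,(.55,-.2,.27)),rel(R,(.5274,.3154,.2)))
R,t=tippose(pL,(-.063,0,.14),.35);print(t,rel(R,t))
E
```

```text
[0.0002, -0.0001, 0.0872, -0.161, 0.5908, 0.0222] [0.0002, -0.0001, 0.0872, -0.078, 1.1, 0.0923]
[0.50816178 0.31943171 0.2019986 ] [0.0155, -0.3498, 0.0863, -0.0584, 1.1017, 0.0903]
```

```bash
python3 -m creep '[[0,0,0.0872,-0.011,0.04,0,0],[0,0,0.0872,-0.022,0.079,0.003,0],[0,0,0.0872,-0.033,0.119,0.005,0],[0,0,0.0872,-0.044,0.158,0.008,0],[0,0,0.0872,-0.055,0.198,0.010,0],[0,0,0.0872,-0.066,0.238,0.012,0],[0,0,0.0872,-0.077,0.277,0.013,0],[0,0,0.0872,-0.088,0.317,0.014,0],[0,0,0.0872,-0.099,0.356,0.015,0],[0,0,0.0872,-0.11,0.396,0.016,0],[0,0,0.0872,-0.121,0.435,0.018,0],[0,0,0.0872,-0.132,0.475,0.02,0]]'; python3 - <<'E'
from h import *
pL=(.592,.302,-.205)
o=ctrl.get_obs();print(o["joint_pos"].round(3).tolist(),o["tool_pos"])
R,t=tippose(pL,(-.063,0,.12),.35);print(t,rel(R,t))
E
```

```text
clock: 1.43
tool_pos: [0.5045, -0.3076, 0.272]
orientation: [180.0, -0.0, 168.6]
force: [1.6, 0.4, 0.4]
opening: 0.0006
[-12.437, 13.496, -11.974, -0.007, -64.54, -88.989] [ 0.50446208 -0.30763106  0.27196047]
[0.50816178 0.31943171 0.1819986 ] [0.0011, -0.3502, 0.0055, 0.1206, 0.6154, 0.0901]
```

```bash
python3 -m creep '[[0,0,0,-0.005,0.04,0,0],[0,0,0,-0.005,0.08,0,0],[0,0,0,0,0.12,0,0],[0,0,0,0.01,0.16,0,0],[0,0,0,0.02,0.2,0,0],[0,0,0,0.03,0.24,0,0],[0,-0.05,0,0.04,0.28,0.005,0],[0,-0.1,0,0.05,0.32,0.01,0],[0,-0.15,0,0.06,0.36,0.02,0],[0,-0.2,0,0.07,0.4,0.03,0],[0,-0.25,0,0.08,0.44,0.04,0],[0,-0.3,0,0.09,0.48,0.05,0]]'; python3 - <<'E'
from h import *
pL=(.592,.302,-.205)
o=ctrl.get_obs();print(o["joint_pos"].round(3).tolist(),o["tool_pos"])
R,t=tippose(pL,(-.063,0,.10),.35);print(t,rel(R,t))
E
```

```text
clock: 2.43
tool_pos: [0.5104, 0.1778, 0.2231]
orientation: [179.8, 17.3, 168.6]
force: [1.9, -0.2, 1.6]
opening: 0.0004
[47.153, 4.591, -41.234, 24.513, -37.391, -167.232] [0.51035725 0.17784969 0.22308504]
[0.50816178 0.31943171 0.1619986 ] [0.0048, -0.0484, 0.0058, 0.0469, 0.1382, 0.0498]
```

Joint 6 is nearly at its limit (-167°), so I'll flip the gripper half a turn, which gives the same symmetric fingers, while moving to the hover.

```bash
python3 -m creep '[[0,0,-0.12,0,0,0,0],[0,0,-0.24,0.005,0.01,0,0],[0,0,-0.36,0.005,0.02,0,0],[0,0,-0.48,0.01,0.03,0,0],[0,0,-0.6,0.01,0.04,0,0],[0,0,-0.72,0.01,0.05,0,0],[0,0,-0.84,0.015,0.06,0,0],[0,0,-0.96,0.015,0.07,0,0],[0,0,-1.08,0.02,0.08,0,0],[0,0,-1.2,0.02,0.09,0,0],[0,0,-1.32,0.025,0.1,0,0],[0,0,-1.44,0.03,0.11,0,0]]'; python3 - <<'E'
from h import *
pL=(.592,.302,-.205)
o=ctrl.get_obs();print(o["joint_pos"].round(3).tolist(),o["tool_pos"])
R,t=tippose(pL,(-.063,0,.10),.25);R=R*Ro.from_euler("z",np.pi);print(t,rel(R,t))
E
```

```text
clock: 3.43
tool_pos: [0.5049, 0.289, 0.2139]
orientation: [-163.0, 2.1, -108.3]
force: [0.7, 0.7, -0.5]
opening: 0.0003
[56.194, 10.208, -36.033, 25.166, -39.879, -93.693] [0.50492379 0.28896254 0.21387443]
[0.5143324  0.31814871 0.16394822] [-0.0422, -0.0359, -1.6902, -0.0288, 0.0151, 0.0487]
```

```bash
python3 -m creep '[[-0.003,-0.003,-0.12,0,0,0,0],[-0.006,-0.005,-0.24,-0.005,0.003,0,0],[-0.01,-0.008,-0.36,-0.008,0.005,0,0],[-0.012,-0.01,-0.48,-0.011,0.006,0,0],[-0.015,-0.013,-0.6,-0.014,0.008,0.005,0],[-0.018,-0.015,-0.72,-0.017,0.01,0.01,0],[-0.021,-0.018,-0.84,-0.02,0.011,0.015,0],[-0.024,-0.02,-0.96,-0.023,0.012,0.02,0],[-0.028,-0.024,-1.08,-0.026,0.014,0.025,0],[-0.032,-0.027,-1.2,-0.029,0.015,0.03,0],[-0.035,-0.03,-1.32,-0.029,0.015,0.035,0],[-0.038,-0.033,-1.44,-0.029,0.015,0.035,0]]'; python3 - <<'E'
from h import *
pL=(.592,.302,-.205)
o=ctrl.get_obs();print(o["joint_pos"].round(3).tolist(),o["tool_pos"])
for z in(.10,.075):
    R,t=tippose(pL,(-.063,0,z),.25);R=R*Ro.from_euler("z",np.pi);print(t,rel(R,t))
D=[([-54.712,20.546,.682,0,-70.136,-16.507],[.217,-.639,.292],(180,0,-161.226)),
([-12.437,13.496,-11.974,-.007,-64.54,-88.989],[.50446,-.30763,.27196],(180,0,168.6)),
([47.153,4.591,-41.234,24.513,-37.391,-167.232],[.51036,.17785,.22309],(179.8,17.3,168.6)),
([56.194,10.208,-36.033,25.166,-39.879,-93.693],[.50492,.28896,.21387],(-163.0,2.1,-108.3)),
(o["joint_pos"],o["tool_pos"],o["orientation"])]
# FK: base z h; Rz(j1); shoulder (a1,d,h); Ry(j2); (a3,0,L2)... forearm Ry(-j3); (L3 along x); Rx(s4 j4); Ry(-j5 ) ; tool along x d6
def fk(k,q,s4,s6=1):
    a1,d,h,L2,a3,L3,d6=k; q=np.radians(q)
    E=lambda a,x:Ro.from_euler(a,x)
    R=E("z",q[0]); p=R.apply([a1,d,h]); R=R*E("y",q[1]); p=p+R.apply([0,0,L2]); R=R*E("y",-q[2]); p=p+R.apply([L3,0,a3])
    R=R*E("x",s4*q[3])*E("y",-q[4]); p=p+R.apply([d6,0,0]); return p,R.apply([1,0,0])
for s4 in(1,-1):
  def f(k):
    return np.concatenate([np.r_[fk(k,q,s4)[0]-t,0.3*(fk(k,q,s4)[1]-Ro.from_euler("xyz",e,degrees=True).apply([0,0,1]))] for q,t,e in D])
  r=least_squares(f,[0,-.19,.3,.4,0,.4,.3]); print(s4,r.x.round(4),np.abs(r.fun).max())
E
```

```text
clock: 4.43
tool_pos: [0.5106, 0.3183, 0.1761]
orientation: [-176.1, -13.9, -26.5]
force: [-0.9, -0.5, -0.7]
opening: -0.0
[56.44, 15.131, -33.621, 22.137, -37.592, -9.65] [0.51057683 0.31833733 0.17609074]
[0.5143324  0.31814871 0.16394822] [-0.0054, -0.0017, -0.2497, 0.0004, -0.0006, 0.0127]
[0.5143324  0.31814871 0.13894822] [-0.0054, -0.0017, -0.2497, -0.0056, 0.001, 0.0369]
1 [ 0.2768 -0.1951 -0.3772  0.442   0.0898  0.1792 -0.2251] 0.13591094992248476
-1 [ 0.1678 -0.1906  0.0726  0.5631  0.0383  0.2789  0.2548] 0.008926765123233121
```

```bash
cat >> h.py <<'E'
def fk(k,q,s4=-1):
    a1,d,h,L2,a3,L3,d6,d4,c6=k; q=np.radians(q)
    E=lambda a,x:Ro.from_euler(a,x)
    R=E("z",q[0]); p=R.apply([a1,d,h]); R=R*E("y",q[1]); p=p+R.apply([0,0,L2]); R=R*E("y",-q[2]); p=p+R.apply([L3,0,a3])
    R=R*E("x",s4*q[3]); p=p+R.apply([0,d4,0]); R=R*E("y",-q[4]); p=p+R.apply([d6,0,c6]); return p,R
E
python3 - <<'E'
from h import *
o=ctrl.get_obs()
D=[([-54.712,20.546,.682,0,-70.136,-16.507],[.217,-.639,.292],(180,0,-161.226)),
([-12.437,13.496,-11.974,-.007,-64.54,-88.989],[.50446,-.30763,.27196],(180,0,168.6)),
([47.153,4.591,-41.234,24.513,-37.391,-167.232],[.51036,.17785,.22309],(179.8,17.3,168.6)),
([56.194,10.208,-36.033,25.166,-39.879,-93.693],[.50492,.28896,.21387],(-163.0,2.1,-108.3)),
(o["joint_pos"],o["tool_pos"],o["orientation"])]
for s4 in(1,-1):
  for k0 in ([0,-.19,.3,.4,0,.4,.3,0,0],[0,0,.3,.4,0,.4,.3,-.19,0],[.1,-.1,.2,.5,0,.5,.2,-.09,0.05]):
    f=lambda k:np.concatenate([np.r_[(fk(k,q,s4)[0]-t),.3*(fk(k,q,s4)[1].apply([1,0,0])-Ro.from_euler("xyz",e,degrees=True).apply([0,0,1])),1e-3*np.array([k[0],k[4],k[8]])] for q,t,e in D])
    r=least_squares(f,k0); print(s4,r.x.round(4),np.abs(r.fun).max(),r.fun.reshape(-1,9)[:,:6].round(4).tolist() if s4<0 else"")
E
```

```text
1 [-0.1415 -0.483  -0.0473  0.5291  0.0311  0.4912  0.0159  0.2906  0.1257] 0.13591094992248476 
1 [-0.1415 -0.483  -0.0473  0.5291  0.0311  0.4912  0.0159  0.2906  0.1257] 0.13591094992248476 
1 [-0.1415 -0.483  -0.0473  0.5291  0.0311  0.4912  0.0159  0.2906  0.1257] 0.13591094992248476 
-1 [ 6.000e-04 -1.300e-03  1.983e-01  6.011e-01  3.000e-04  4.622e-01
  3.123e-01 -1.906e-01  6.000e-04] 0.00017736510545866835 [[0.0001, 0.0, 0.0, 0.0, -0.0, 0.0], [-0.0001, -0.0001, -0.0, -0.0, 0.0, 0.0], [0.0, 0.0, -0.0, -0.0001, -0.0002, -0.0], [-0.0, -0.0, -0.0, 0.0, -0.0001, 0.0], [0.0, 0.0, 0.0001, -0.0, -0.0, 0.0]]
-1 [ 6.000e-04 -1.300e-03  1.983e-01  6.011e-01  3.000e-04  4.622e-01
  3.123e-01 -1.906e-01  6.000e-04] 0.00017736510545866835 [[0.0001, 0.0, 0.0, 0.0, -0.0, 0.0], [-0.0001, -0.0001, -0.0, -0.0, 0.0, 0.0], [0.0, 0.0, -0.0, -0.0001, -0.0002, -0.0], [-0.0, -0.0, -0.0, 0.0, -0.0001, 0.0], [0.0, 0.0, 0.0001, -0.0, -0.0, 0.0]]
-1 [ 6.000e-04 -1.300e-03  1.983e-01  6.011e-01  3.000e-04  4.622e-01
  3.123e-01 -1.906e-01  6.000e-04] 0.00017736510545866835 [[0.0001, 0.0, 0.0, 0.0, -0.0, 0.0], [-0.0001, -0.0001, -0.0, -0.0, 0.0, 0.0], [0.0, 0.0, -0.0, -0.0001, -0.0002, -0.0], [-0.0, -0.0, -0.0, 0.0, -0.0001, 0.0], [0.0, 0.0, 0.0001, -0.0, -0.0, 0.0]]
```

The kinematics are identified to 0.2 mm. Next I'll plan the rocking path for both bins and check joint ranges.

```bash
cat >> h.py <<'E'
KK=np.array([6e-4,-1.3e-3,.1983,.6011,3e-4,.4622,.3123,-.1906,6e-4])
def ik(R,t,q0):
    # R tool; solves 5 joints + j6 from yaw residual
    def f(q):
        p,W=fk(KK,q); return np.r_[(p-t)*1e3, (W.apply([1,0,0])-R.apply([0,0,1]))*300]
    r=least_squares(f,np.array(q0[:5]),method="lm"); q=r.x; p,W=fk(KK,np.r_[q])
    # j6: calibrate at tool: angle between W's z axis and tool x about tool z
    a=(W.inv()*R).apply([1,0,0]); return q,np.degrees(np.arctan2(a[1],a[2])),np.abs(r.fun).max()
def rock(p,th,phi,press=0.,xc=-.0635,half=.0095,flip=True,yoff=0.):
    """tool pose with the fingertip flat on/rolling on the lip at bin tilt th, tool tilt phi"""
    e=np.array([-.045,0,0]);
    if th<=phi: c=np.array([xc-half,yoff,.057]); off=np.array([half,0,.066])   # outer corner (unflipped tool x=-bin x)
    else: c=np.array([xc+half,yoff,.057]); off=np.array([-half,0,.066])
    Rb=Ro.from_euler("y",-th); c=e+Rb.apply(c-e)-np.array([0,0,press])
    R=toolR(p[2],phi); t=w(p,c)[0]-R.apply(off)
    if flip: R=R*Ro.from_euler("z",np.pi)
    return R,t
E
python3 - <<'E'
from h import *
o=ctrl.get_obs(); q=o["joint_pos"]; R0,t0=cur(); a=ik(R0,t0,q); print(a[0].round(2),a[1],q[5],a[2])
off=q[5]+a[1],q[5]-a[1];print(off)
for nm,p in(("L",(.592,.302,-.205)),("R",(.5575,-.288,-.007))):
  qq=q if nm=="L" else [-12,13.5,-12,0,-64,0]
  for th in np.linspace(0,1,9):
    phi=.25+.25*th
    R,t=rock(p,th,phi); qq,b,e=ik(R,t,qq); print(nm,round(th,2),t.round(3),qq.round(1),round(b,1),round(e,2))
E
```

```text
[ 56.44  15.14 -33.63  22.15 -37.57] -99.65728212719564 -9.649910953958964 2.7755575615628914e-13
(np.float64(-109.30719308115461), np.float64(90.00737117323668))
L 0.0 [0.514 0.318 0.123] [ 55.4  19.2 -37.8  27.  -30.2] -90.3 0.0
L 0.12 [0.505 0.32  0.119] [ 56.   18.7 -41.6  33.7 -27.6] -97.5 0.0
L 0.25 [0.497 0.322 0.114] [ 56.   18.2 -45.5  41.9 -25.2] -105.8 0.0
L 0.38 [0.489 0.323 0.109] [ 55.1  17.9 -49.2  51.8 -23.2] -115.0 0.0
L 0.5 [0.481 0.325 0.104] [ 53.4  17.6 -52.5  62.6 -22. ] -124.3 0.0
L 0.62 [0.474 0.327 0.098] [ 51.1  17.6 -55.   73.8 -21.5] -133.5 0.0
L 0.75 [0.468 0.328 0.091] [ 48.6  17.9 -56.9  84.4 -21.7] -141.9 0.0
L 0.88 [0.462 0.329 0.084] [ 46.4  18.4 -58.2  93.8 -22.6] -149.3 0.0
L 1.0 [0.457 0.33  0.077] [ 44.7  19.2 -59.2 101.7 -24.1] -155.7 0.0
R 0.0 [ 0.477 -0.287  0.123] [-12.8  14.9 -32.4  -6.3 -28.9] 17.6 0.0
R 0.12 [ 0.468 -0.287  0.119] [-13.5  14.3 -33.9  -8.1 -26.4] 19.8 0.0
R 0.25 [ 0.46  -0.287  0.114] [-14.2  13.9 -35.1 -10.4 -24. ] 22.6 0.0
R 0.38 [ 0.452 -0.287  0.109] [-15.   13.6 -36.  -13.2 -21.8] 26.1 0.0
R 0.5 [ 0.444 -0.287  0.104] [-16.1  13.4 -36.5 -16.7 -20.1] 30.4 0.0
R 0.62 [ 0.437 -0.287  0.098] [-17.4  13.4 -36.7 -21.1 -18.7] 35.8 0.0
R 0.75 [ 0.43  -0.287  0.091] [-19.2  13.7 -36.3 -26.4 -17.9] 42.4 0.0
R 0.88 [ 0.425 -0.287  0.084] [-21.5  14.1 -35.6 -32.5 -17.6] 50.2 0.0
R 1.0 [ 0.42  -0.287  0.077] [-24.3  14.8 -34.6 -39.2 -17.9] 59.1 0.0
```

```bash
python3 - <<'E'
from h import *
q=ctrl.get_obs()["joint_pos"]
p=(.592,.302,-.205)
for a,b in((.3,0),(.2,0),(.1,.0),(0,.0)):
  qq=q
  for th in (0,.25,.5,.75,1):
    R,t=rock(p,th,a+b*th); qq,bb,e=ik(R,t,qq); print(a,b,round(th,2),t.round(3),qq.round(1),round(90+bb,1),round(e,2))
E
```

```text
0.3 0 0 [0.51  0.319 0.123] [ 55.4  18.4 -42.3  36.5 -27.2] -9.6 0.0
0.3 0 0.25 [0.497 0.322 0.114] [ 56.2  18.4 -44.4  39.  -25.8] -13.1 0.0
0.3 0 0.5 [0.485 0.324 0.106] [ 56.9  18.5 -46.3  41.7 -24.5] -16.7 0.0
0.3 0 0.75 [0.475 0.326 0.096] [ 57.   18.8 -48.4  45.3 -22.8] -20.8 0.0
0.3 0 1 [0.468 0.328 0.083] [ 56.2  19.4 -50.5  50.8 -20.7] -25.9 0.0
0.2 0 0 [0.517 0.318 0.124] [ 54.7  20.  -33.4  19.3 -33.4] 7.7 0.0
0.2 0 0.25 [0.504 0.32  0.116] [ 55.9  19.9 -35.3  20.3 -32. ] 5.4 0.0
0.2 0 0.5 [0.492 0.323 0.109] [ 57.   19.8 -37.   21.3 -30.7] 3.1 0.0
0.2 0 0.75 [0.482 0.325 0.098] [ 57.9  20.2 -38.8  22.7 -28.9] 0.6 0.0
0.2 0 1 [0.474 0.326 0.086] [ 58.4  20.8 -40.6  24.6 -26.7] -2.0 0.0
0.1 0.0 0 [0.523 0.316 0.124] [ 52.   21.8 -25.5   7.9 -40.4] 20.3 0.0
0.1 0.0 0.25 [0.51  0.319 0.118] [ 53.3  21.5 -27.2   8.2 -39.2] 18.7 0.0
0.1 0.0 0.5 [0.498 0.322 0.11 ] [ 54.5  21.4 -28.8   8.6 -37.8] 17.1 0.0
0.1 0.0 0.75 [0.488 0.324 0.1  ] [ 55.5  21.7 -30.4   9.  -36.1] 15.6 0.0
0.1 0.0 1 [0.481 0.325 0.088] [ 56.2  22.3 -31.8   9.5 -34.1] 14.3 0.0
0 0.0 0 [0.53  0.315 0.123] [ 48.9  23.9 -18.6   0.  -47.4] 29.4 0.0
0 0.0 0.25 [0.516 0.318 0.119] [ 50.1  23.4 -20.2  -0.  -46.4] 28.2 0.0
0 0.0 0.5 [0.504 0.32  0.112] [ 51.2  23.3 -21.7   0.  -45. ] 27.1 0.0
0 0.0 0.75 [0.494 0.322 0.102] [ 52.1  23.4 -23.2   0.  -43.4] 26.2 0.0
0 0.0 1 [0.487 0.324 0.089] [ 52.8  24.  -24.5  -0.  -41.5] 25.5 0.0
```

```bash
python3 - <<'E'
from h import *
p=(.592,.302,-.205)
b=cur()
for pr in(-.03,-.006,0,.003): R,t=rock(p,0,.25,pr,xc=-.065); print(pr,rel(R,t,b))
E
```

```text
-0.03 [-0.0054, -0.0017, -0.2497, -0.0043, 0.0006, 0.0224]
-0.006 [-0.0054, -0.0017, -0.2497, -0.0101, 0.0022, 0.0457]
0 [-0.0054, -0.0017, -0.2497, -0.0115, 0.0026, 0.0515]
0.003 [-0.0054, -0.0017, -0.2497, -0.0122, 0.0028, 0.0544]
```

```bash
python3 -m creep '[[-0.003,-0.001,-0.12,-0.0022,0.0003,0.011,0],[-0.0054,-0.0017,-0.24,-0.0043,0.0006,0.0224,0],[-0.0054,-0.0017,-0.2497,-0.007,0.0014,0.034,0],[-0.0054,-0.0017,-0.2497,-0.0098,0.0021,0.0445,0],[-0.0054,-0.0017,-0.2497,-0.0101,0.0022,0.0457,0],[-0.0054,-0.0017,-0.2497,-0.0101,0.0022,0.0457,0]]'; python3 - <<'E'
from h import *
o=ctrl.get_obs(); print(o["force"],o["joint_pos"].round(1))
t=ctrl.snapshot("top");s=ctrl.snapshot("scene")
a=cv2.resize(t[155:225,155:225],None,fx=5.5,fy=5.5,interpolation=cv2.INTER_CUBIC);b=cv2.resize(s[190:290,315:415],None,fx=3.85,fy=3.85,interpolation=cv2.INTER_CUBIC)
cv2.imwrite("pics/appL.png",np.hstack([a,b]))
p=(.592,.302,-.205); b=cur()
for pr in(-.006,0,.002,.004): R,t=rock(p,0,.25,pr,xc=-.065); print(pr,rel(R,t,b))
E
```

```text
clock: 4.93
tool_pos: [0.5122, 0.3186, 0.1298]
orientation: [-179.9, -14.3, -12.1]
force: [-0.1, 0.9, 0.3]
opening: 0.0006
[-0.10621048  0.94314144  0.28888092] [ 55.7  18.6 -37.3  26.2 -31.2   0. ]
-0.006 [-0.0022, -0.0014, -0.0061, -0.0008, 0.0009, 0.0016]
0 [-0.0022, -0.0014, -0.0061, -0.0023, 0.0009, 0.0075]
0.002 [-0.0022, -0.0014, -0.0061, -0.0028, 0.0009, 0.0094]
0.004 [-0.0022, -0.0014, -0.0061, -0.0033, 0.0009, 0.0113]
```

View pics/appL.png

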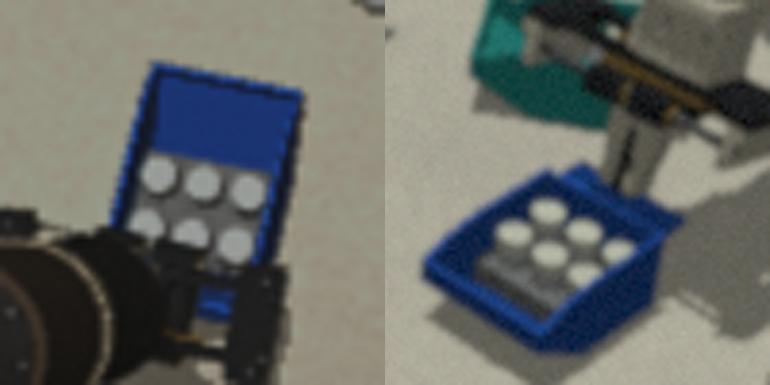

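The fingertips stand over the middle of the lip, at about (625,190) in the crop. I'll make contact gently.

```bash
python3 -m creep '[[-0.002,-0.001,-0.006,-0.001,0,0.003,0],[-0.002,-0.001,-0.006,-0.002,0,0.006,0],[-0.002,-0.001,-0.006,-0.0025,0,0.008,0],[-0.002,-0.001,-0.006,-0.003,0,0.010,0],[-0.002,-0.001,-0.006,-0.003,0,0.010,0]]'; python3 - <<'E'
from h import *
p=(.592,.302,-.205); b=cur()
o=ctrl.get_obs(); print(o["force"],o["tool_pos"])
R,t=rock(p,0,.25,0,xc=-.065); print(rel(R,t,b))
E
```

```text
clock: 5.45
tool_pos: [0.5123, 0.3197, 0.1222]
orientation: [-179.9, -14.4, -11.7]
force: [-9.5, -2.0, 17.8]
opening: 0.0006
[-9.53028631 -2.00355457 17.79886476] [0.51228737 0.31972972 0.12218903]
[-0.0012, -0.0021, 0.0001, 0.0003, 0.0011, -0.0011]
```

```bash
python3 - <<'E'
from h import *
p=(.592,.302,-.205); b=rock(p,0,.25,.0037,xc=-.065)
for th in np.arange(1,13)*.04: R,t=rock(p,th,.25+.1*th,.002,xc=-.065); print(rel(R,t,b))
E
```

```text
[-0.0, 0.004, 0.0, -0.0023, -0.0, -0.0011]
[-0.0, 0.008, -0.0, -0.0051, -0.0, -0.0004]
[-0.0, 0.012, -0.0, -0.0078, 0.0, 0.0004]
[0.0, 0.016, 0.0, -0.0104, -0.0, 0.0013]
[-0.0, 0.02, -0.0, -0.013, -0.0, 0.0023]
[-0.0, 0.024, 0.0, -0.0156, 0.0, 0.0034]
[-0.0, 0.028, -0.0, -0.0181, -0.0, 0.0045]
[0.0, 0.032, 0.0, -0.0207, -0.0, 0.0051]
[-0.0, 0.036, -0.0, -0.0232, -0.0, 0.0058]
[-0.0, 0.04, -0.0, -0.0256, 0.0, 0.0065]
[-0.0, 0.044, 0.0, -0.0281, -0.0, 0.0074]
[-0.0, 0.048, -0.0, -0.0305, -0.0, 0.0083]
```

```bash
python3 -m creep '[[0,0.004,0,-0.0023,0,-0.001,0],[0,0.008,0,-0.005,0,-0.0004,0],[0,0.012,0,-0.0078,0,0.0004,0],[0,0.016,0,-0.0104,0,0.0013,0]]'; python3 - <<'E'
from h import *
s=ctrl.snapshot("scene"); crop(s,315,190,415,290,4,"pics/rL1.png")
p=(.592,.302,-.205);R,t=rock(p,.16,.266,.002,xc=-.065);print(t)
E
```

```text
clock: 5.78
tool_pos: [0.5026, 0.3217, 0.1173]
orientation: [-179.9, -15.3, -11.8]
force: [-6.0, -1.0, 10.5]
opening: 0.0004
[0.50252542 0.32060363 0.11574816]
```

View pics/rL1.png

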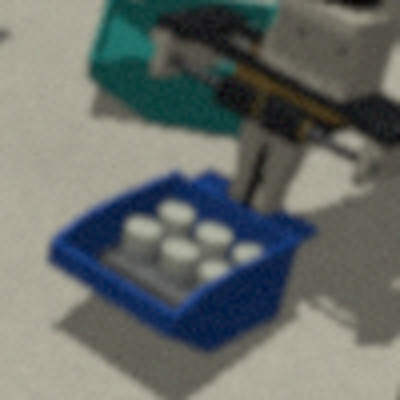

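The bin is rocking: its nose at about (60,245) has left the bench and the finger is still on the lip. I'll continue.

```bash
python3 - <<'E'
from h import *
p=(.592,.302,-.205); b=rock(p,.16,.266,.002,xc=-.065); p=(.5905,.302,-.205)
for th in np.arange(5,15)*.04: R,t=rock(p,th,.25+.1*th,.002,xc=-.065); print(round(th,2),rel(R,t,b))
E
```

```text
0.2 [-0.0, 0.004, -0.0, -0.0041, 0.0003, 0.0006]
0.24 [-0.0, 0.008, 0.0, -0.0066, 0.0003, 0.0016]
0.28 [-0.0, 0.012, -0.0, -0.0092, 0.0003, 0.0027]
0.32 [-0.0, 0.016, -0.0, -0.0117, 0.0003, 0.0032]
0.36 [-0.0, 0.02, -0.0, -0.0142, 0.0003, 0.0039]
0.4 [-0.0, 0.024, -0.0, -0.0167, 0.0003, 0.0046]
0.44 [0.0, 0.028, -0.0, -0.0192, 0.0003, 0.0054]
0.48 [-0.0, 0.032, -0.0, -0.0216, 0.0003, 0.0063]
0.52 [-0.0, 0.036, 0.0, -0.024, 0.0003, 0.0073]
0.56 [-0.0, 0.04, 0.0, -0.0263, 0.0003, 0.0083]
```

```bash
python3 -m creep '[[0,0.004,0,-0.0035,0,0.0006,0],[0,0.008,0,-0.0066,0,0.0016,0],[0,0.012,0,-0.0092,0,0.0027,0],[0,0.016,0,-0.0117,0,0.0032,0],[0,0.02,0,-0.0142,0,0.0039,0]]'; python3 - <<'E'
from h import *
s=ctrl.snapshot("scene"); crop(s,315,190,415,290,4,"pics/rL2.png")
p=(.5905,.302,-.205);R,t=rock(p,.36,.286,.002,xc=-.065);print(t)
E
```

```text
clock: 6.25
tool_pos: [0.49, 0.3242, 0.1094]
orientation: [-180.0, -16.4, -11.7]
force: [-3.4, -2.1, 8.1]
opening: 0.0008
[0.49000881 0.32289421 0.10828621]
```

View pics/rL2.png

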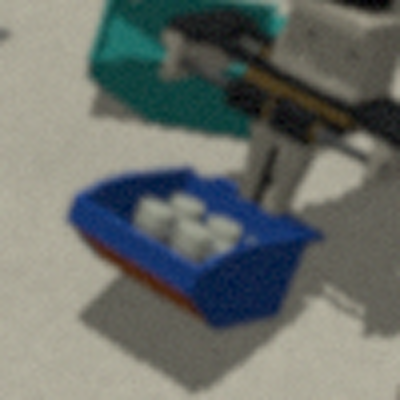

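The orange stamp now shows under the raised nose, at about (130,275), so the left bin is the stamped one. I'll continue to full tilt.

```bash
python3 - <<'E'
from h import *
p=(.5905,.302,-.205); b=rock(p,.36,.286,.002,xc=-.065)
for th in list(np.arange(10,26)*.04): R,t=rock(p,th,.25+.1*th,.002,xc=-.065); print(round(th,2),rel(R,t,b))
E
```

```text
0.4 [0.0, 0.004, 0.0, -0.0025, 0.0, 0.0007]
0.44 [0.0, 0.008, -0.0, -0.005, -0.0, 0.0014]
0.48 [0.0, 0.012, 0.0, -0.0074, -0.0, 0.0023]
0.52 [0.0, 0.016, 0.0, -0.0098, -0.0, 0.0032]
0.56 [-0.0, 0.02, 0.0, -0.0122, 0.0, 0.0042]
0.6 [-0.0, 0.024, 0.0, -0.0145, 0.0, 0.0053]
0.64 [-0.0, 0.028, 0.0, -0.0168, 0.0, 0.0065]
0.68 [0.0, 0.032, -0.0, -0.019, 0.0, 0.0078]
0.72 [-0.0, 0.036, 0.0, -0.0212, 0.0, 0.0092]
0.76 [-0.0, 0.04, -0.0, -0.0233, 0.0, 0.0106]
0.8 [-0.0, 0.044, 0.0, -0.0254, 0.0, 0.0121]
0.84 [-0.0, 0.048, -0.0, -0.0274, 0.0, 0.0136]
0.88 [-0.0, 0.052, 0.0, -0.0293, 0.0, 0.0153]
0.92 [-0.0, 0.056, -0.0, -0.0312, -0.0, 0.017]
0.96 [-0.0, 0.06, 0.0, -0.033, 0.0, 0.0188]
1.0 [-0.0, 0.064, 0.0, -0.0348, -0.0, 0.0206]
```

```bash
python3 -m creep '[[0,0.004,0,-0.0025,0,0.0007,0],[0,0.008,0,-0.005,0,0.0014,0],[0,0.012,0,-0.0074,0,0.0023,0],[0,0.016,0,-0.0098,0,0.0032,0],[0,0.02,0,-0.0122,0,0.0042,0],[0,0.024,0,-0.0145,0,0.0053,0],[0,0.028,0,-0.0168,0,0.0065,0],[0,0.032,0,-0.019,0,0.0078,0]]'; python3 - <<'E'
from h import *
s=ctrl.snapshot("scene"); crop(s,315,190,415,290,4,"pics/rL3.png")
p=(.5905,.302,-.205);R,t=rock(p,.68,.318,.002,xc=-.065);print(t)
E
```

```text
clock: 6.97
tool_pos: [0.4739, 0.3273, 0.0958]
orientation: [-180.0, -18.2, -11.7]
force: [-2.4, -0.4, 3.6]
opening: 0.0003
[0.47431927 0.32615639 0.09543991]
```

View pics/rL3.png

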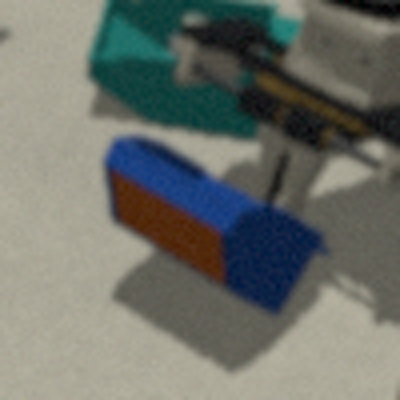

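```bash
python3 - <<'E'
from h import *
p=(.5905,.302,-.205); b=rock(p,.68,.318,.002,xc=-.065)
for th in list(np.arange(18,26)*.04): R,t=rock(p,th,.25+.1*th,.003,xc=-.065); print(round(th,2),rel(R,t,b))
for pr in (.004,.005):R,t=rock(p,1,.35,pr,xc=-.065); print(rel(R,t,b))
E
```

```text
0.72 [0.0, 0.004, 0.0, -0.0025, 0.0, 0.0022]
0.76 [0.0, 0.008, 0.0, -0.0047, 0.0, 0.0036]
0.8 [-0.0, 0.012, 0.0, -0.0068, 0.0, 0.005]
0.84 [-0.0, 0.016, -0.0, -0.0089, 0.0, 0.0065]
0.88 [-0.0, 0.02, 0.0, -0.0109, 0.0, 0.0081]
0.92 [0.0, 0.024, -0.0, -0.0128, -0.0, 0.0098]
0.96 [0.0, 0.028, 0.0, -0.0147, 0.0, 0.0115]
1.0 [-0.0, 0.032, 0.0, -0.0165, -0.0, 0.0132]
[-0.0, 0.032, 0.0, -0.0168, -0.0, 0.0142]
[-0.0, 0.032, 0.0, -0.0171, -0.0, 0.0151]
```

```bash
python3 -m creep '[[0,0.004,0,-0.0025,0,0.002,0],[0,0.008,0,-0.0047,0,0.0036,0],[0,0.012,0,-0.0068,0,0.005,0],[0,0.016,0,-0.0089,0,0.0065,0],[0,0.02,0,-0.0109,0,0.0081,0],[0,0.024,0,-0.0128,0,0.0098,0],[0,0.028,0,-0.0147,0,0.0115,0],[0,0.032,0,-0.0165,0,0.0132,0],[0,0.032,0,-0.0165,0,0.0132,0]]'; python3 - <<'E'
from h import *
s=ctrl.snapshot("scene"); crop(s,315,190,415,290,5,"pics/rL4.png")
E
```

```text
clock: 7.77
tool_pos: [0.4627, 0.3298, 0.0781]
orientation: [-180.0, -20.0, -11.7]
force: [-4.3, 0.3, 3.7]
opening: 0.0001
```

View pics/rL4.png

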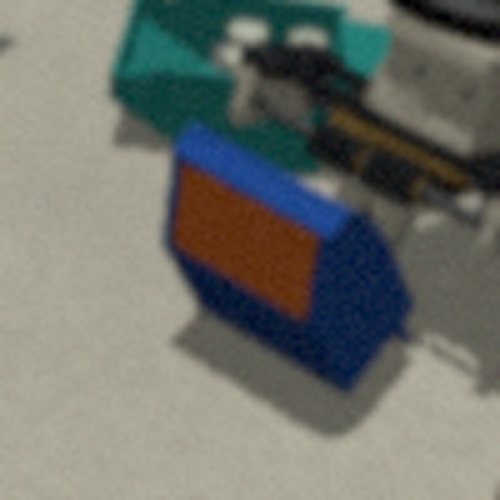

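```bash
python3 -m creep '[[0,0.003,0,-0.0014,0,0.0018,0],[0,0.005,0,-0.0022,0,0.003,0],[0,0.005,0,-0.0025,0,0.004,0],[0,0.005,0,-0.0025,0,0.004,0]]'
```

```text
clock: 8.15
tool_pos: [0.4627, 0.3303, 0.076]
orientation: [-179.8, -20.5, -11.8]
force: [-15.8, -3.3, 27.7]
opening: 0.0003
```

The force rose to about 32 N with almost no further travel, so the lip is on the bench. I'll ease the press a little and hold for over a second.

```bash
python3 -m creep '[[0,0,0,0.0005,0,-0.001,0],[0,0,0,0.0005,0,-0.001,0],[0,0,0,0.0005,0,-0.001,0],[0,0,0,0.0005,0,-0.001,0],[0,0,0,0.0005,0,-0.001,0],[0,0,0,0.0005,0,-0.001,0],[0,0,0,0.0005,0,-0.001,0],[0,0,0,0.0005,0,-0.001,0],[0,0,0,0.0005,0,-0.001,0],[0,0,0,0.0005,0,-0.001,0],[0,0,0,0.0005,0,-0.001,0],[0,0,0,0.0005,0,-0.001,0]]'; python3 - <<'E'
from h import *
s=ctrl.snapshot("scene"); crop(s,315,190,415,290,5,"pics/rL5.png")
E
```

```text
clock: 9.15
tool_pos: [0.4626, 0.3303, 0.0764]
orientation: [-179.9, -20.4, -11.8]
force: [-8.8, -0.6, 17.7]
opening: 0.0006
```

View pics/rL5.png

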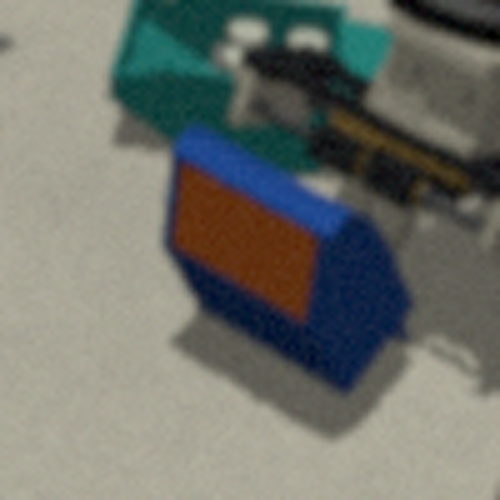

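```bash
python3 - <<'E'
from h import *
p=(.5905,.302,-.205); b=rock(p,1,.355,.006,xc=-.065)
for th in list(1-np.arange(1,13)*.04): R,t=rock(p,th,.25+.1*th,.003,xc=-.065); print(round(th,2),rel(R,t,b))
E
```

```text
0.96 [0.0, -0.009, -0.0, 0.0032, 0.0, -0.0046]
0.92 [0.0, -0.013, -0.0, 0.0052, -0.0, -0.0062]
0.88 [-0.0, -0.017, 0.0, 0.0072, 0.0, -0.0078]
0.84 [-0.0, -0.021, 0.0, 0.0092, 0.0, -0.0093]
0.8 [-0.0, -0.025, -0.0, 0.0113, 0.0, -0.0107]
0.76 [0.0, -0.029, -0.0, 0.0135, 0.0, -0.0121]
0.72 [0.0, -0.033, 0.0, 0.0157, 0.0, -0.0134]
0.68 [0.0, -0.037, 0.0, 0.018, -0.0, -0.0145]
0.64 [-0.0, -0.041, -0.0, 0.0203, 0.0, -0.0157]
0.6 [0.0, -0.045, 0.0, 0.0227, -0.0, -0.0167]
0.56 [0.0, -0.049, 0.0, 0.0251, 0.0, -0.0176]
0.52 [0.0, -0.053, 0.0, 0.0275, -0.0, -0.0185]
```

```bash
python3 -m creep '[[0,0,0,0,0,0,0],[0,0,0,0,0,0,0],[0,-0.004,0,0.0015,0,-0.002,0],[0,-0.009,0,0.0032,0,-0.0044,0],[0,-0.013,0,0.0052,0,-0.0062,0],[0,-0.017,0,0.0072,0,-0.0078,0],[0,-0.021,0,0.0092,0,-0.0093,0],[0,-0.025,0,0.0113,0,-0.0107,0],[0,-0.029,0,0.0135,0,-0.0121,0],[0,-0.033,0,0.0157,0,-0.0134,0]]'; python3 - <<'E'
from h import *
s=ctrl.snapshot("scene"); crop(s,315,190,415,290,4,"pics/rL6.png")
p=(.5905,.302,-.205); b=rock(p,.72,.322,.003,xc=-.065); print(b[1])
for th in list(.72-np.arange(1,19)*.04): R,t=rock(p,th,.25+.1*th,.003,xc=-.065); print(round(th,2),rel(R,t,b))
E
```

```text
clock: 10.03
tool_pos: [0.4719, 0.3278, 0.0929]
orientation: [-180.0, -18.4, -11.7]
force: [-2.1, 0.4, 4.0]
opening: 0.0003
[0.4726433  0.32650486 0.09253087]
0.68 [0.0, -0.004, -0.0, 0.0022, -0.0, -0.0013]
0.64 [0.0, -0.008, 0.0, 0.0045, 0.0, -0.0025]
0.6 [-0.0, -0.012, -0.0, 0.0068, -0.0, -0.0036]
0.56 [0.0, -0.016, 0.0, 0.0092, 0.0, -0.0046]
0.52 [0.0, -0.02, -0.0, 0.0116, -0.0, -0.0055]
0.48 [0.0, -0.024, 0.0, 0.014, -0.0, -0.0064]
0.44 [0.0, -0.028, 0.0, 0.0165, -0.0, -0.0071]
0.4 [0.0, -0.032, 0.0, 0.019, 0.0, -0.0078]
0.36 [0.0, -0.036, 0.0, 0.0215, -0.0, -0.0084]
0.32 [0.0, -0.04, -0.0, 0.024, -0.0, -0.0089]
0.28 [0.0, -0.044, 0.0, 0.0266, -0.0, -0.0093]
0.24 [0.0, -0.048, 0.0, 0.0292, 0.0, -0.0102]
0.2 [0.0, -0.052, 0.0, 0.0318, -0.0, -0.0111]
0.16 [0.0, -0.056, 0.0, 0.0345, -0.0, -0.0119]
0.12 [0.0, -0.06, 0.0, 0.0372, 0.0, -0.0126]
0.08 [0.0, -0.064, 0.0, 0.04, -0.0, -0.0132]
0.04 [0.0, -0.068, 0.0, 0.0428, -0.0, -0.0137]
0.0 [0.0, -0.072, 0.0, 0.0455, 0.0, -0.0141]
```

View pics/rL6.png

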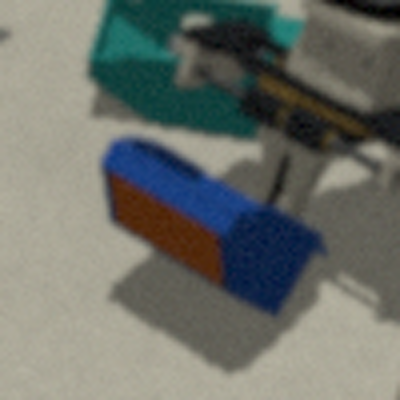

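The bin follows the finger back down in a controlled way. I'll continue.

```bash
python3 -m creep '[[0,-0.004,0,0.0022,0,-0.0013,0],[0,-0.008,0,0.0045,0,-0.0025,0],[0,-0.012,0,0.0068,0,-0.0036,0],[0,-0.016,0,0.0092,0,-0.0046,0],[0,-0.02,0,0.0116,0,-0.0055,0],[0,-0.024,0,0.014,0,-0.0064,0],[0,-0.028,0,0.0165,0,-0.0071,0],[0,-0.032,0,0.019,0,-0.0078,0],[0,-0.036,0,0.0215,0,-0.0084,0]]'; python3 - <<'E'
from h import *
s=ctrl.snapshot("scene"); crop(s,315,190,415,290,4,"pics/rL7.png")
p=(.5905,.302,-.205); b=rock(p,.36,.286,.003,xc=-.065); print(b[1])
for th in list(.36-np.arange(1,13)*.03): R,t=rock(p,th,.25+.1*th,.003,xc=-.065); print(round(th,2),rel(R,t,b))
E
```

```text
clock: 10.83
tool_pos: [0.4893, 0.3248, 0.1084]
orientation: [-179.9, -16.4, -11.7]
force: [-6.4, 0.7, 8.1]
opening: 0.0004
[0.49000881 0.32289421 0.10728621]
0.33 [0.0, -0.003, 0.0, 0.0019, 0.0, -0.0004]
0.3 [0.0, -0.006, 0.0, 0.0038, 0.0, -0.0008]
0.27 [0.0, -0.009, -0.0, 0.0057, 0.0, -0.0013]
0.24 [0.0, -0.012, 0.0, 0.0076, 0.0, -0.0021]
0.21 [0.0, -0.015, 0.0, 0.0096, 0.0, -0.0029]
0.18 [0.0, -0.018, 0.0, 0.0116, -0.0, -0.0036]
0.15 [0.0, -0.021, 0.0, 0.0136, 0.0, -0.0042]
0.12 [0.0, -0.024, 0.0, 0.0156, 0.0, -0.0048]
0.09 [0.0, -0.027, 0.0, 0.0176, 0.0, -0.0053]
0.06 [0.0, -0.03, 0.0, 0.0197, 0.0, -0.0058]
0.03 [0.0, -0.033, 0.0, 0.0218, 0.0, -0.0062]
0.0 [0.0, -0.036, 0.0, 0.0238, 0.0, -0.0066]
```

View pics/rL7.png

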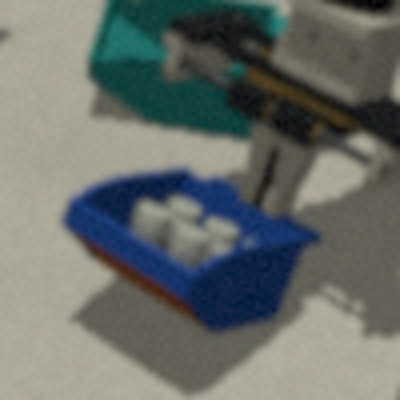

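```bash
python3 -m creep '[[0,-0.003,0,0.0019,0,-0.0004,0],[0,-0.006,0,0.0038,0,-0.0008,0],[0,-0.009,0,0.0057,0,-0.0013,0],[0,-0.012,0,0.0076,0,-0.0021,0],[0,-0.015,0,0.0096,0,-0.0029,0],[0,-0.018,0,0.0116,0,-0.0036,0],[0,-0.021,0,0.0136,0,-0.0042,0],[0,-0.024,0,0.0156,0,-0.0048,0]]'; python3 - <<'E'
from h import *
s=ctrl.snapshot("scene"); crop(s,315,190,415,290,4,"pics/rL8.png")
p=(.5905,.302,-.205); b=rock(p,.12,.262,.003,xc=-.065); print(b[1])
for th,pr in [(.09,.003),(.06,.003),(.03,.002),(0,.002),(0,.001),(0,0),(0,-.002),(0,-.01),(0,-.03)]: R,t=rock(p,th,.25+.1*th,pr,xc=-.065); print(round(th,2),rel(R,t,b))
E
```

```text
clock: 11.55
tool_pos: [0.5028, 0.3222, 0.1176]
orientation: [-179.9, -15.0, -11.7]
force: [-6.4, -0.1, 11.5]
opening: 0.0003
[0.50333372 0.32012368 0.11626688]
0.09 [-0.0, -0.003, -0.0, 0.002, -0.0, -0.0006]
0.06 [0.0, -0.006, -0.0, 0.0041, -0.0, -0.0011]
0.03 [-0.0, -0.009, 0.0, 0.0064, -0.0, -0.0025]
0 [0.0, -0.012, 0.0, 0.0085, -0.0, -0.0029]
0 [0.0, -0.012, 0.0, 0.0087, -0.0, -0.0039]
0 [0.0, -0.012, 0.0, 0.009, -0.0, -0.0049]
0 [0.0, -0.012, 0.0, 0.0095, -0.0, -0.0068]
0 [0.0, -0.012, 0.0, 0.0116, -0.0, -0.0145]
0 [0.0, -0.012, 0.0, 0.0167, -0.0, -0.0338]
```

View pics/rL8.png

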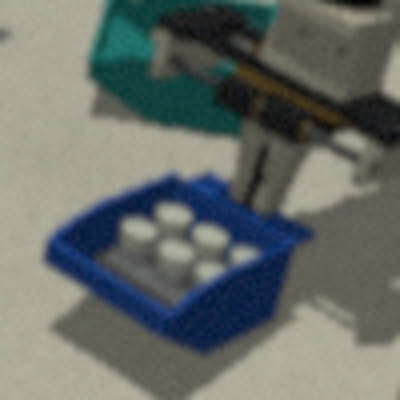

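```bash
python3 -m creep '[[0,-0.003,0,0.002,0,-0.0006,0],[0,-0.006,0,0.0041,0,-0.0013,0],[0,-0.009,0,0.0063,0,-0.0022,0],[0,-0.012,0,0.0084,0,-0.0029,0],[0,-0.012,0,0.0086,0,-0.0035,0],[0,-0.012,0,0.0088,0,-0.0041,0],[0,-0.012,0,0.009,0,-0.0047,0]]'; python3 - <<'E'
from h import *
s=ctrl.snapshot("scene"); crop(s,315,190,415,290,4,"pics/rL9.png")
E
```

```text
clock: 12.18
tool_pos: [0.5103, 0.3204, 0.124]
orientation: [-179.9, -14.3, -11.8]
force: [0.8, 0.6, 2.0]
opening: 0.0006
```

View pics/rL9.png

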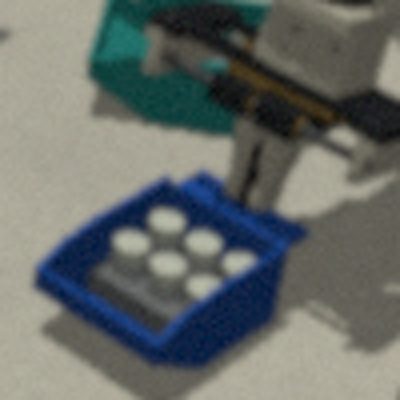

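The left bin is flat again with the finger unloaded. I'll lift off and move to the right bin.

```bash
python3 - <<'E'
from h import *
b=cur(); R0=toolR(-.205,0)*Ro.from_euler("z",np.pi); R1=toolR(-.007,.0)*Ro.from_euler("z",np.pi)
R0,t0=b
print(rel(R0,t0+[-.01,0,.07],b))
print(rel(R1,(.52,0,.21),b)); R,t=rock((.5575,-.288,-.007),0,.25,-.05,xc=-.065);print(t,rel(R,t,b))
E
```

```text
[0.0, 0.0, 0.0, 0.0079, 0.0019, -0.0702]
[0.0235, -0.2496, -0.197, 0.0937, 0.3115, -0.0653]
[ 0.47587801 -0.28742864  0.17329856] [0.0478, -0.0004, -0.192, 0.0995, 0.602, -0.0263]
```

```bash
python3 -m creep '[[0,0,0,0.002,0,-0.015,0],[0,0,0,0.006,0.002,-0.05,0],[0,0,0,0.01,0.02,-0.075,0],[0,-0.03,-0.02,0.02,0.06,-0.073,0],[0.005,-0.06,-0.04,0.03,0.10,-0.073,0],[0.01,-0.09,-0.07,0.04,0.14,-0.073,0],[0.012,-0.12,-0.1,0.05,0.18,-0.072,0],[0.015,-0.15,-0.13,0.062,0.22,-0.07,0],[0.02,-0.2,-0.16,0.075,0.26,-0.068,0],[0.0235,-0.22,-0.19,0.085,0.3,-0.066,0],[0.027,-0.2,-0.197,0.093,0.34,-0.063,0],[0.03,-0.15,-0.195,0.098,0.38,-0.06,0]]'; python3 - <<'E'
from h import *
b=cur(); o=ctrl.get_obs(); print(o["joint_pos"].round(1))
for pr in (-.05,-.03,-.006): R,t=rock((.5575,-.288,-.007),0,.25,pr,xc=-.065);print(t,rel(R,t,b))
t=ctrl.snapshot("top");s=ctrl.snapshot("scene")
cv2.imwrite("pics/t2.png",t)
E
```

```text
clock: 13.23
tool_pos: [0.512, -0.0706, 0.2053]
orientation: [179.7, -5.7, -0.5]
force: [1.1, -0.1, 0.6]
opening: 0.0003
[ 15.1   7.3 -30.7   2.4 -46.6  72.9]
[ 0.47587801 -0.28742864  0.17329856] [0.0046, 0.1512, -0.0005, -0.0374, 0.217, 0.0294]
[ 0.47587801 -0.28742864  0.15329856] [0.0046, 0.1512, -0.0005, -0.0394, 0.2169, 0.0493]
[ 0.47587801 -0.28742864  0.12929856] [0.0046, 0.1512, -0.0005, -0.0418, 0.2168, 0.0732]
```

View pics/t2.png

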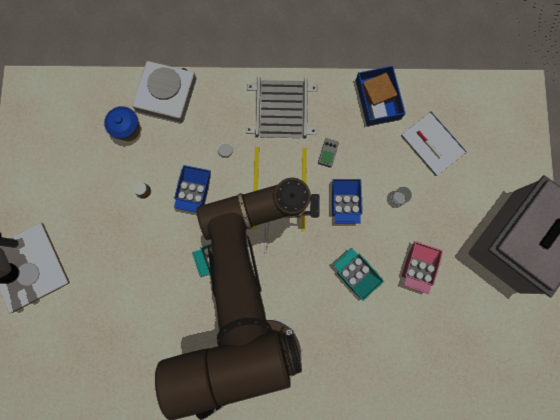

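The top view shows the left bin back flat at (193,189) and the right bin undisturbed at (347,201). I'll move to the right bin's lip.

```bash
python3 -m creep '[[0,0.03,0,-0.006,0.04,0.004,0],[0.001,0.06,0,-0.012,0.08,0.01,0],[0.002,0.09,0,-0.02,0.12,0.016,0],[0.003,0.12,0,-0.028,0.16,0.022,0],[0.0046,0.1512,-0.0005,-0.034,0.195,0.03,0],[0.0046,0.1512,-0.0005,-0.038,0.215,0.045,0],[0.0046,0.1512,-0.0005,-0.04,0.2169,0.062,0],[0.0046,0.1512,-0.0005,-0.0418,0.2168,0.0732,0],[0.0046,0.1512,-0.0005,-0.0418,0.2168,0.0732,0]]'; python3 - <<'E'
from h import *
b=cur(); o=ctrl.get_obs(); print(o["joint_pos"].round(1),o["force"])
for pr in (-.006,0,.003): R,t=rock((.5575,-.288,-.007),0,.25,pr,xc=-.065);print(t,rel(R,t,b))
s=ctrl.snapshot("scene"); t=ctrl.snapshot("top")
a=cv2.resize(s[130:220,160:250],None,fx=4.5,fy=4.5,interpolation=cv2.INTER_CUBIC); c=cv2.resize(t[165:245,310:390],None,fx=4.5,fy=4.5,interpolation=cv2.INTER_CUBIC)
h=np.zeros((405,770,3),np.uint8);h[:,:405]=a;h[:360,405:765]=c;cv2.imwrite("pics/appR.png",h)
E
```

```text
clock: 14.08
tool_pos: [0.4727, -0.2853, 0.1266]
orientation: [-179.9, -14.0, -0.6]
force: [-0.9, 0.8, 0.1]
opening: 0.0009
[-12.8  14.2 -32.6  -6.2 -29.7 107.3] [-0.87815505  0.79558344  0.13580993]
[ 0.47587801 -0.28742864  0.12929856] [-0.0018, 0.0051, -0.0027, 0.0037, 0.0021, -0.0018]
[ 0.47587801 -0.28742864  0.12329856] [-0.0018, 0.0051, -0.0027, 0.0023, 0.0021, 0.004]
[ 0.47587801 -0.28742864  0.12029856] [-0.0018, 0.0051, -0.0027, 0.0016, 0.0021, 0.0069]
```

View pics/appR.png

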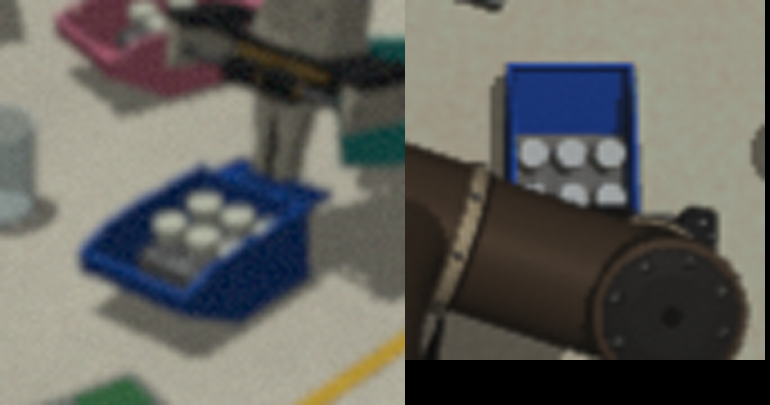

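```bash
python3 -m creep '[[-0.0018,0.005,-0.0027,0.003,0.002,-0.001,0],[-0.0018,0.005,-0.0027,0.0025,0.002,0.002,0],[-0.0018,0.005,-0.0027,0.002,0.002,0.004,0],[-0.0018,0.005,-0.0027,0.0018,0.002,0.0055,0],[-0.0018,0.005,-0.0027,0.0018,0.002,0.0055,0]]'; python3 - <<'E'
from h import *
b=cur(); p=(.5575,-.288,-.007)
R,t=rock(p,0,.25,.0,xc=-.065);print(b[1],rel(R,t,b))
b=rock(p,0,.25,.0015,xc=-.065)
p=(.5565,-.288,-.007)
for th in np.arange(1,10)*.04: R,t=rock(p,th,.25+.1*th,.002,xc=-.065); print(rel(R,t,b))
E
```

```text
clock: 14.6
tool_pos: [0.4781, -0.2872, 0.1249]
orientation: [179.9, -14.6, -0.2]
force: [0.3, -0.9, 0.4]
opening: 0.0004
[ 0.47811416 -0.28721313  0.12492204] [0.0015, -0.0054, 0.0032, -0.0026, 0.0002, 0.001]
[-0.0, 0.004, 0.0, -0.0038, 0.0, 0.0008]
[-0.0, 0.008, 0.0, -0.0066, 0.0, 0.0015]
[-0.0, 0.012, 0.0, -0.0093, 0.0, 0.0023]
[-0.0, 0.016, 0.0, -0.0119, 0.0, 0.0032]
[-0.0, 0.02, -0.0, -0.0145, 0.0, 0.0042]
[-0.0, 0.024, 0.0, -0.0171, 0.0, 0.0053]
[-0.0, 0.028, -0.0, -0.0197, 0.0, 0.0064]
[-0.0, 0.032, -0.0, -0.0222, 0.0, 0.007]
[-0.0, 0.036, 0.0, -0.0247, 0.0, 0.0076]
```

```bash
python3 -m creep '[[0,-0.002,0.001,-0.002,0,0.001,0],[0,-0.003,0.002,-0.0025,0,0.0025,0],[0,-0.003,0.002,-0.003,0,0.0035,0],[0,-0.003,0.002,-0.003,0,0.0035,0]]'; python3 - <<'E'
from h import *
b=cur(); p=(.5575,-.288,-.007)
R,t=rock(p,0,.25,.0,xc=-.065);print(b[1],rel(R,t,b))
E
```

```text
clock: 14.93
tool_pos: [0.4764, -0.2876, 0.1222]
orientation: [179.9, -14.5, -0.3]
force: [-4.1, 4.8, 16.0]
opening: 0.0004
[ 0.47639222 -0.2875582   0.1221597 ] [0.0021, -0.0037, 0.0015, -0.0002, -0.0001, -0.0012]
```

```bash
python3 -m creep '[[0,0.004,0,-0.0025,0,-0.0006,0],[0,0.008,0,-0.0053,0,0,0],[0,0.012,0,-0.0081,0,0.0007,0],[0,0.016,0,-0.0108,0,0.0015,0]]'; python3 - <<'E'
from h import *
s=ctrl.snapshot("scene"); crop(s,160,130,250,220,4.5,"pics/rR1.png")
p=(.5575,-.288,-.007);R,t=rock(p,.16,.266,.002,xc=-.065);print(t)
E
```

```text
clock: 15.27
tool_pos: [0.4666, -0.2876, 0.1176]
orientation: [179.8, -15.5, -0.3]
force: [-1.4, 1.8, 7.4]
opening: 0.0
[ 0.46611408 -0.28736029  0.11574816]
```

View pics/rR1.png

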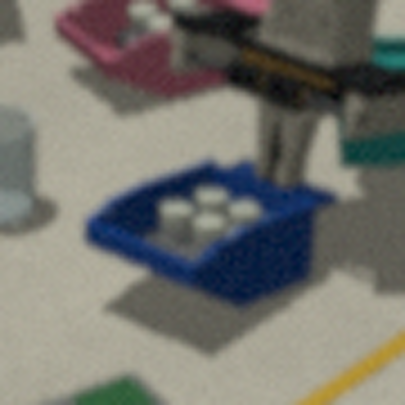

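The right bin's nose, at about (95,225), is rising, and the force is a mild 7 N. I'll continue, stopping part-way for a force check.

```bash
python3 -m creep '[[0,0.004,0,-0.0028,0,0.0009,0],[0,0.008,0,-0.0055,0,0.0019,0],[0,0.012,0,-0.0081,0,0.003,0],[0,0.016,0,-0.0106,0,0.0036,0],[0,0.02,0,-0.0131,0,0.0043,0]]'; python3 - <<'E'
from h import *
p=(.5575,-.288,-.007);R,t=rock(p,.36,.286,.002,xc=-.065);print(t)
E
python3 -m creep '[[0,0.004,0,-0.0025,0,0.0007,0],[0,0.008,0,-0.005,0,0.0014,0],[0,0.012,0,-0.0074,0,0.0023,0],[0,0.016,0,-0.0098,0,0.0032,0]]'
python3 - <<'E'
from h import *
s=ctrl.snapshot("scene"); crop(s,160,130,250,220,4.5,"pics/rR2.png")
p=(.5575,-.288,-.007);R,t=rock(p,.52,.302,.002,xc=-.065);print(t)
b=R,t
for th in np.arange(14,26)*.04: R,t=rock(p,th,.25+.1*th,.003,xc=-.065); print(round(th,2),rel(R,t,b))
E
```

```text
clock: 15.73
tool_pos: [0.4549, -0.2876, 0.1103]
orientation: [179.8, -16.6, -0.3]
force: [-4.8, 1.5, 12.4]
opening: 0.0003
[ 0.45486214 -0.28728152  0.10828621]
clock: 16.07
tool_pos: [0.4458, -0.2876, 0.104]
orientation: [179.9, -17.5, -0.3]
force: [-5.7, -0.8, 10.4]
opening: 0.0005
[ 0.44636799 -0.28722206  0.10243594]
0.56 [-0.0, 0.004, -0.0, -0.0027, -0.0, 0.0019]
0.6 [-0.0, 0.008, -0.0, -0.005, 0.0, 0.003]
0.64 [-0.0, 0.012, 0.0, -0.0073, 0.0, 0.0042]
0.68 [-0.0, 0.016, 0.0, -0.0096, 0.0, 0.0054]
0.72 [-0.0, 0.02, 0.0, -0.0118, 0.0, 0.0067]
0.76 [-0.0, 0.024, -0.0, -0.0139, 0.0, 0.0081]
0.8 [-0.0, 0.028, -0.0, -0.016, 0.0, 0.0096]
0.84 [-0.0, 0.032, -0.0, -0.018, 0.0, 0.0111]
0.88 [-0.0, 0.036, 0.0, -0.02, -0.0, 0.0127]
0.92 [-0.0, 0.04, 0.0, -0.0219, -0.0, 0.0144]
0.96 [-0.0, 0.044, 0.0, -0.0238, 0.0, 0.0161]
1.0 [-0.0, 0.048, -0.0, -0.0256, 0.0, 0.0179]
```

View pics/rR2.png

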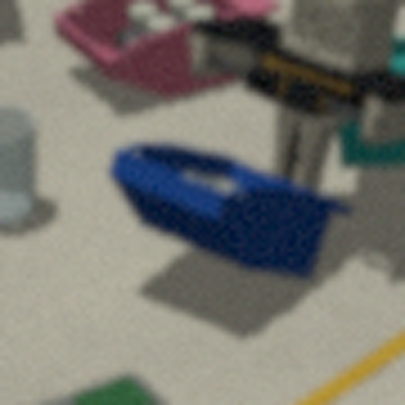

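```bash
python3 -m creep '[[0,0.004,0,-0.0026,0,0.0015,0],[0,0.008,0,-0.005,0,0.0028,0],[0,0.012,0,-0.0073,0,0.004,0],[0,0.016,0,-0.0096,0,0.0052,0],[0,0.02,0,-0.0118,0,0.0067,0],[0,0.024,0,-0.0139,0,0.0081,0],[0,0.028,0,-0.016,0,0.0096,0],[0,0.032,0,-0.018,0,0.0111,0],[0,0.036,0,-0.02,0,0.0127,0],[0,0.04,0,-0.0219,0,0.0144,0],[0,0.044,0,-0.0238,0,0.0161,0],[0,0.048,0,-0.0256,0,0.0179,0]]'
python3 -m creep '[[0,0.001,0,-0.0005,0,0.001,0],[0,0.003,0,-0.001,0,0.002,0],[0,0.003,0,-0.001,0,0.002,0]]'
python3 - <<'E'
from h import *
s=ctrl.snapshot("scene"); crop(s,160,130,250,220,4.5,"pics/rR3.png")
E
```

```text
clock: 17.12
tool_pos: [0.4281, -0.2876, 0.0797]
orientation: [179.8, -20.4, -0.3]
force: [-13.5, 5.6, 34.4]
opening: 0.0004
clock: 17.37
tool_pos: [0.4277, -0.2877, 0.079]
orientation: [179.8, -20.6, -0.2]
force: [-17.8, 6.5, 40.3]
opening: 0.0004
```

View pics/rR3.png

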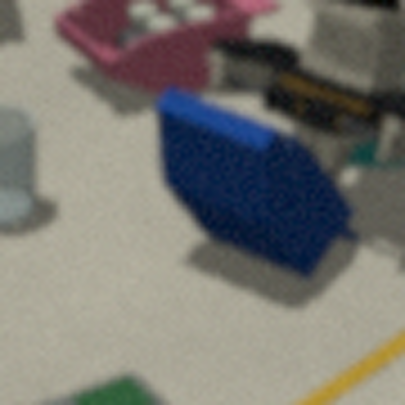

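It is fully rocked back and the underside is plain. The force is 44 N, so I'll ease off slightly and hold for over a second.

```bash
python3 -m creep '[[0,0,0,0.0005,0,-0.001,0],[0,0,0,0.001,0,-0.0025,0],[0,0,0,0.001,0,-0.0025,0],[0,0,0,0.001,0,-0.0025,0],[0,0,0,0.001,0,-0.0025,0],[0,0,0,0.001,0,-0.0025,0],[0,0,0,0.001,0,-0.0025,0],[0,0,0,0.001,0,-0.0025,0],[0,0,0,0.001,0,-0.0025,0],[0,0,0,0.001,0,-0.0025,0],[0,0,0,0.001,0,-0.0025,0],[0,0,0,0.001,0,-0.0025,0]]'
python3 - <<'E'
from h import *
p=(.5575,-.288,-.007)
R,t=rock(p,1,.35,.003,xc=-.065); print(t, "cur",cur()[1])
b=rock(p,1,.351,.0028,xc=-.065)
for th in 1-np.arange(1,13)*.04: R,t=rock(p,th,.25+.1*th,.003,xc=-.065); print(round(th,2),rel(R,t,b))
s=ctrl.snapshot("scene"); crop(s,160,130,250,220,4.5,"pics/rR4.png")
E
```

```text
clock: 18.42
tool_pos: [0.4275, -0.2876, 0.0798]
orientation: [179.8, -20.5, -0.3]
force: [-5.7, 0.6, 12.3]
opening: 0.0006
[ 0.42731087 -0.28708866  0.07770286] cur [ 0.42746524 -0.28759231  0.07979911]
0.96 [0.0, -0.005, 0.0, 0.0019, 0.0, -0.0015]
0.92 [0.0, -0.009, 0.0, 0.0038, -0.0, -0.0032]
0.88 [0.0, -0.013, 0.0, 0.0058, -0.0, -0.0048]
0.84 [0.0, -0.017, 0.0, 0.0078, -0.0, -0.0063]
0.8 [0.0, -0.021, 0.0, 0.0099, 0.0, -0.0077]
0.76 [0.0, -0.025, 0.0, 0.0121, 0.0, -0.0091]
0.72 [0.0, -0.029, 0.0, 0.0143, 0.0, -0.0104]
0.68 [0.0, -0.033, 0.0, 0.0166, -0.0, -0.0116]
0.64 [0.0, -0.037, 0.0, 0.0189, -0.0, -0.0127]
0.6 [0.0, -0.041, 0.0, 0.0212, 0.0, -0.0137]
0.56 [0.0, -0.045, 0.0, 0.0236, -0.0, -0.0147]
0.52 [0.0, -0.049, 0.0, 0.0261, -0.0, -0.0156]
```

View pics/rR4.png

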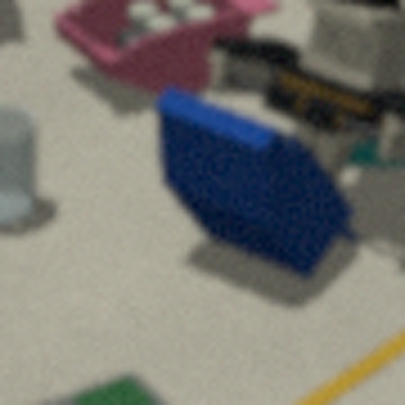

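```bash
python3 -m creep '[[0,0,0,0,0,0,0],[0,-0.003,0,0.001,0,-0.0008,0],[0,-0.005,0,0.0019,0,-0.0015,0],[0,-0.009,0,0.0038,0,-0.0032,0],[0,-0.013,0,0.0058,0,-0.0048,0],[0,-0.017,0,0.0078,0,-0.0063,0],[0,-0.021,0,0.0099,0,-0.0077,0],[0,-0.025,0,0.0121,0,-0.0091,0],[0,-0.029,0,0.0143,0,-0.0104,0]]'
python3 - <<'E'
from h import *
p=(.5575,-.288,-.007);R,t=rock(p,.72,.322,.003,xc=-.065);print(t)
s=ctrl.snapshot("scene"); crop(s,160,130,250,220,4.5,"pics/rR5.png")
E
```

```text
clock: 19.22
tool_pos: [0.4369, -0.2873, 0.0941]
orientation: [179.9, -18.7, -0.3]
force: [-4.1, -0.6, 4.6]
opening: 0.0008
[ 0.43712567 -0.28715737  0.09253087]
```

View pics/rR5.png

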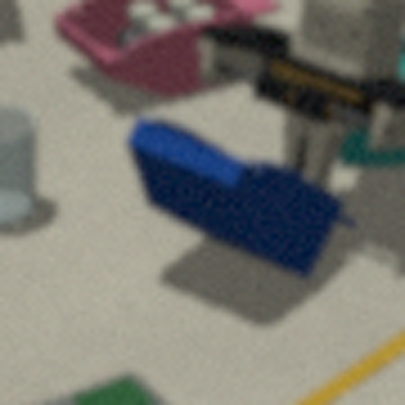

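Contact is kept at about 6 N. I'll continue the easing, with the same tool-axis steps as for the left bin.

```bash
python3 -m creep '[[0,-0.004,0,0.0022,0,-0.0013,0],[0,-0.008,0,0.0045,0,-0.0025,0],[0,-0.012,0,0.0068,0,-0.0036,0],[0,-0.016,0,0.0092,0,-0.0046,0],[0,-0.02,0,0.0116,0,-0.0055,0],[0,-0.024,0,0.014,0,-0.0064,0],[0,-0.028,0,0.0165,0,-0.0071,0],[0,-0.032,0,0.019,0,-0.0078,0],[0,-0.036,0,0.0215,0,-0.0084,0]]'
python3 -m creep '[[0,-0.003,0,0.0019,0,-0.0004,0],[0,-0.006,0,0.0038,0,-0.0008,0],[0,-0.009,0,0.0057,0,-0.0013,0],[0,-0.012,0,0.0076,0,-0.0021,0],[0,-0.015,0,0.0096,0,-0.0029,0],[0,-0.018,0,0.0116,0,-0.0036,0],[0,-0.021,0,0.0136,0,-0.0042,0],[0,-0.024,0,0.0156,0,-0.0048,0]]'
python3 - <<'E'
from h import *
s=ctrl.snapshot("scene"); crop(s,160,130,250,220,4.5,"pics/rR6.png")
p=(.5575,-.288,-.007);R,t=rock(p,.12,.262,.003,xc=-.065);print(t)
E
```

```text
clock: 20.02
tool_pos: [0.4554, -0.2875, 0.1098]
orientation: [179.8, -16.7, -0.3]
force: [-4.9, 1.8, 11.3]
opening: 0.0005
clock: 20.68
tool_pos: [0.4692, -0.2876, 0.1188]
orientation: [179.8, -15.4, -0.3]
force: [-1.6, 0.9, 7.1]
opening: 0.0008
[ 0.46847169 -0.28737679  0.11626688]
```

View pics/rR6.png

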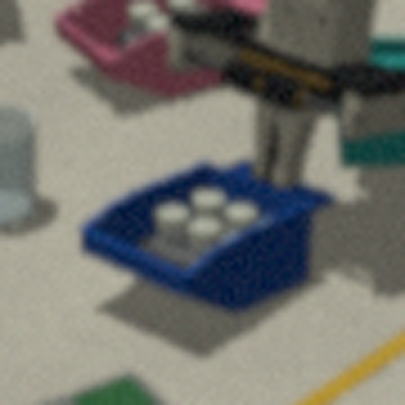

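```bash
python3 -m creep '[[0,-0.003,0,0.0017,0,-0.0004,0],[0,-0.006,0,0.0036,0,-0.001,0],[0,-0.009,0,0.0056,0,-0.0017,0],[0,-0.012,0,0.0074,0,-0.0023,0],[0,-0.012,0,0.0078,0,-0.0028,0],[0,-0.012,0,0.008,0,-0.0033,0],[0,-0.012,0,0.0082,0,-0.0038,0],[0,-0.012,0,0.0084,0,-0.0043,0]]'; python3 - <<'E'
from h import *
s=ctrl.snapshot("scene"); crop(s,160,130,250,220,4.5,"pics/rR7.png")
E
```

```text
clock: 21.4
tool_pos: [0.4748, -0.2874, 0.1238]
orientation: [179.9, -14.6, -0.3]
force: [1.2, 0.1, 0.7]
opening: 0.0003
```

View pics/rR7.png

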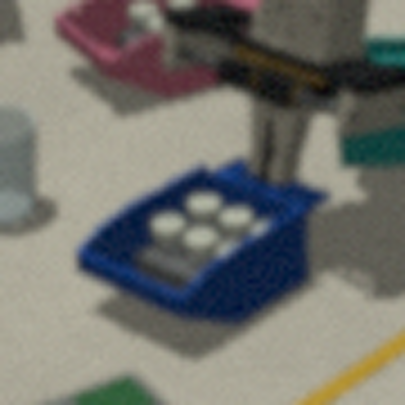

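The right bin is flat and unloaded, and it carries no stamp. I'll lift clear and measure the left bin again.

```bash
python3 -m creep '[[0,0,0,0.003,0,-0.012,0],[0,0,0,0.008,0,-0.04,0],[0,-0.08,0,0.014,0,-0.075,0],[0,-0.16,0,0.02,-0.02,-0.085,0],[0,-0.2,0,0.02,-0.05,-0.085,0],[0,-0.25,0,0.02,-0.09,-0.085,0]]'; python3 - <<'E'
from h import *
t=ctrl.snapshot("top");s=ctrl.snapshot("scene"); cv2.imwrite("pics/t3.png",t);cv2.imwrite("pics/s3.png",s)
a=cv2.resize(t[155:225,165:225],None,fx=6,fy=6,interpolation=cv2.INTER_CUBIC)
b=cv2.resize(s[225:290,315:400],None,fx=4.5,fy=4.5,interpolation=cv2.INTER_CUBIC)
h=np.zeros((420,750,3),np.uint8);h[:,:360]=a;h[:b.shape[0],365:365+b.shape[1]]=b;cv2.imwrite("pics/L3.png",h)
E
```

```text
clock: 21.95
tool_pos: [0.4731, -0.1976, 0.2119]
orientation: [179.8, -0.2, -0.5]
force: [1.7, 1.4, -1.4]
opening: 0.0002
```

View pics/L3.png

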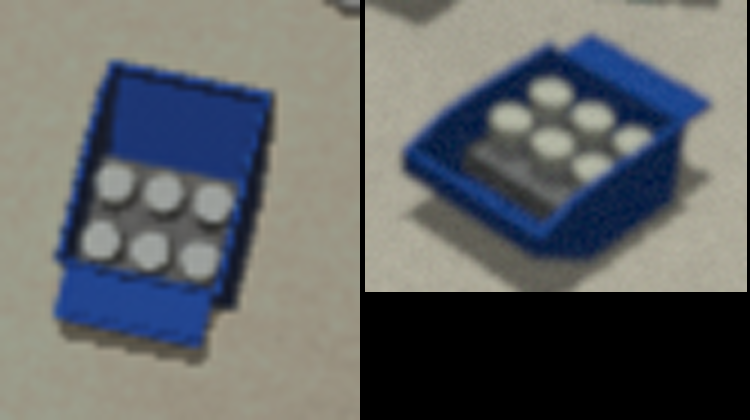

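View pics/t3.png

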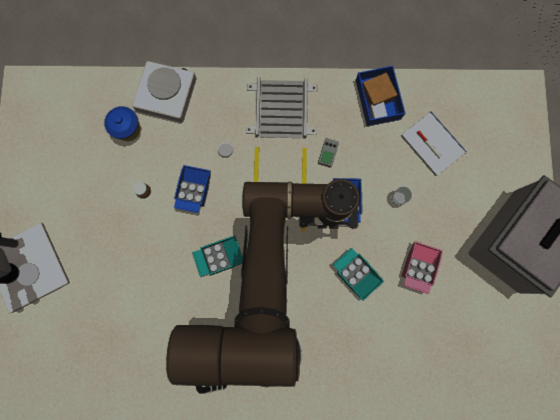

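The left bin has shifted about 4 mm forward and its yaw is unchanged at about -0.2. Now I'll swing round to its left side with tool y along the bin.

```bash
cat >> h.py <<'E'
def push(p,gap,tip=.015,xb=.005):
    R=Ro.from_euler("xyz",[np.pi,0,p[2]-np.pi/2]); t=w(p,(xb,.0525+.0095+gap,tip+.066))[0]; return R,t
E
python3 - <<'E'
from h import *
p=(.596,.301,-.2); b=cur()
for tip,gap in((.13,.022),(.015,.022),(.015,0)): R,t=push(p,gap,tip);print(t,rel(R,t,b)); print(ik(R,t,[48,24,-18,0,-47]))
p=(.59,-.034,-.008);R,t=push(p,0);print(ik(R,t,[22,24,-18,0,-47]))
E
```

```text
[0.61758856 0.38233225 0.196     ] [-0.0004, -0.0026, 1.768, 0.1423, -0.5764, 0.0143]
(array([ 4.70796690e+01,  2.89296566e+01,  1.01854204e+00, -8.94123816e-15,
       -6.20888855e+01]), np.float64(-148.5388248692085), np.float64(2.220446049250313e-13))
[0.61758856 0.38233225 0.081     ] [-0.0004, -0.0026, 1.768, 0.1421, -0.5766, 0.1293]
(array([ 4.70796690e+01,  3.50552580e+01, -4.97595260e+00, -3.33935740e-15,
       -4.99687894e+01]), np.float64(-148.5388248692085), np.float64(1.1102230246251565e-13))
[0.61321783 0.36077078 0.081     ] [-0.0004, -0.0026, 1.768, 0.1378, -0.555, 0.1293]
(array([ 4.61170875e+01,  3.39301459e+01, -7.19142000e+00, -3.17589260e-15,
       -4.88784341e+01]), np.float64(-147.57624341966985), np.float64(1.1102230246251565e-13))
(array([ 2.14657539e+01,  2.54822872e+01, -2.33281370e+01, -5.40352902e-15,
       -4.11895758e+01]), np.float64(-111.92412014282888), np.float64(6.938893903907228e-14))
```

```bash
python3 -m creep '[[0,0,0.1,0.012,-0.04,0,0.6],[0,0,0.22,0.024,-0.08,0,0.6],[0,0,0.34,0.036,-0.12,0,0.6],[0,0,0.46,0.048,-0.16,0,0.6],[0,0,0.58,0.06,-0.2,0,0.6],[0,0,0.70,0.07,-0.24,0,0.6],[0,0,0.82,0.08,-0.28,0,0.6],[0,0,0.94,0.09,-0.32,0,0.6],[0,0,1.06,0.1,-0.36,0,0.6],[0,0,1.18,0.11,-0.40,0,0.6],[0,0,1.3,0.12,-0.44,0,0.6],[0,0,1.42,0.13,-0.48,0,0.6]]'; python3 - <<'E'
from h import *
p=(.596,.301,-.2); b=cur(); print(ctrl.get_obs()["joint_pos"].round(1))
for tip,gap in((.13,.022),(.015,.022)): R,t=push(p,gap,tip);print(t,rel(R,t,b))
E
```

```text
clock: 23.05
tool_pos: [0.6028, 0.2696, 0.2102]
orientation: [-179.8, -0.2, -82.1]
force: [-0.1, -0.7, 0.6]
opening: 0.0524
[ 41.1  22.5  -7.7   0.3 -59.8 -33.3]
[0.61758856 0.38233225 0.196     ] [-0.0033, -0.0027, 0.3378, -0.1097, -0.0301, 0.0139]
[0.61758856 0.38233225 0.081     ] [-0.0033, -0.0027, 0.3378, -0.1101, -0.0298, 0.1289]
```

```bash
python3 -m creep '[[0,0,0.11,-0.035,-0.01,0,0.6],[0,0,0.22,-0.07,-0.02,0.005,0.6],[-0.003,-0.003,0.33,-0.1,-0.03,0.012,0.6],[-0.003,-0.003,0.335,-0.11,-0.03,0.014,0.6],[-0.003,-0.003,0.335,-0.11,-0.03,0.014,0.6]]'; python3 - <<'E'
from h import *
p=(.596,.301,-.2); b=cur()
for tip,gap in((.13,.022),(.015,.022)): R,t=push(p,gap,tip);print(t,rel(R,t,b))
s=ctrl.snapshot("scene"); crop(s,300,170,460,310,4,"pics/p0.png")
E
```

```text
clock: 23.47
tool_pos: [0.616, 0.383, 0.1939]
orientation: [179.9, -0.1, -100.8]
force: [-0.6, -0.5, -0.5]
opening: 0.0524
[0.61758856 0.38233225 0.196     ] [0.0011, -0.0014, 0.0115, 0.0004, -0.0017, -0.0021]
[0.61758856 0.38233225 0.081     ] [0.0011, -0.0014, 0.0115, 0.0003, -0.0018, 0.1129]
```

View pics/p0.png

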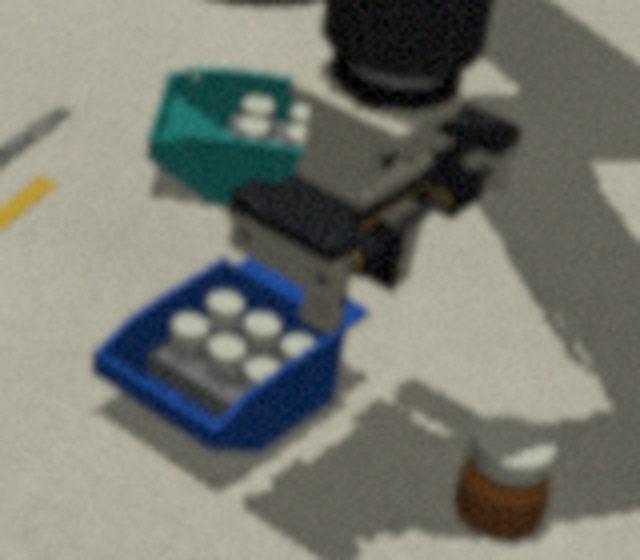

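```bash
python3 -m creep '[[0.001,-0.001,0.0115,0,-0.002,0.035,0.6],[0.001,-0.001,0.0115,0,-0.002,0.07,0.6],[0.001,-0.001,0.0115,0,-0.002,0.1,0.6],[0.001,-0.001,0.0115,0,-0.002,0.113,0.6],[0.001,-0.001,0.0115,0,-0.002,0.113,0.6]]'; python3 - <<'E'
from h import *
s=ctrl.snapshot("scene"); t=ctrl.snapshot("top"); 
a=cv2.resize(s[200:300,310:430],None,fx=3.2,fy=3.2,interpolation=cv2.INTER_CUBIC); c=cv2.resize(t[145:245,130:250],None,fx=3.2,fy=3.2,interpolation=cv2.INTER_CUBIC)
cv2.imwrite("pics/p1.png",np.hstack([a,c]))
E
```

```text
clock: 23.93
tool_pos: [0.6177, 0.3783, 0.0801]
orientation: [179.9, -0.2, -101.6]
force: [-1.0, 0.0, 0.3]
opening: 0.0524
```

View pics/p1.png

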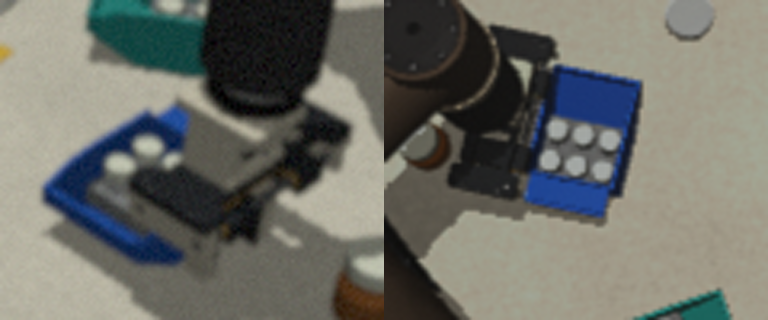

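```bash
cat > path.py <<'E'
from h import *
def poses(p0,gap0,yawf,yend,srot=.15,step=.012):
    # returns list of (s,R,t)
    out=[];x,y,psi=p0;s=0
    g=gap0
    while g>0: g=max(g-.008,0); out.append((p0,g))
    psi0=psi
    while y>yend+1e-4:
        d=min(step,max(.006,(y-yend)/3)); d=min(d,y-yend)
        s+=d; psi=psi0+(yawf-psi0)*min(1,s/srot)
        x+=np.sin(psi)*d; y-=np.cos(psi)*d; out.append(((x,y,psi),0))
    return out
E
python3 - <<'E'
from path import *
b=cur()
for i,(p,g) in enumerate(poses((.596,.301,-.2),.018,-.008,-.034)[:14]):
    R,t=push(p,g,.014); print(i,np.round(p,3),rel(R,t,b))
E
```

```text
0 [ 0.596  0.301 -0.2  ] [-0.003, 0.0025, -0.0021, 0.0108, 0.0025, 0.0048]
1 [ 0.596  0.301 -0.2  ] [-0.003, 0.0025, -0.0021, 0.0188, 0.0025, 0.0047]
2 [ 0.596  0.301 -0.2  ] [-0.003, 0.0025, -0.0021, 0.0208, 0.0025, 0.0047]
3 [ 0.594  0.289 -0.185] [-0.003, 0.0024, -0.0174, 0.0327, 0.0032, 0.0047]
4 [ 0.592  0.277 -0.169] [-0.003, 0.0024, -0.0328, 0.0447, 0.0038, 0.0047]
5 [ 0.59   0.266 -0.154] [-0.003, 0.0024, -0.0481, 0.0566, 0.0042, 0.0046]
6 [ 0.588  0.254 -0.139] [-0.003, 0.0024, -0.0635, 0.0686, 0.0044, 0.0046]
7 [ 0.587  0.242 -0.123] [-0.0031, 0.0024, -0.0789, 0.0805, 0.0044, 0.0046]
8 [ 0.586  0.23  -0.108] [-0.0031, 0.0023, -0.0942, 0.0925, 0.0042, 0.0046]
9 [ 0.584  0.218 -0.092] [-0.0031, 0.0023, -0.1096, 0.1044, 0.0038, 0.0045]
10 [ 0.583  0.206 -0.077] [-0.0031, 0.0023, -0.1249, 0.1164, 0.0033, 0.0045]
11 [ 0.583  0.194 -0.062] [-0.0031, 0.0023, -0.1403, 0.1283, 0.0026, 0.0045]
12 [ 0.582  0.182 -0.046] [-0.0032, 0.0022, -0.1557, 0.1402, 0.0017, 0.0044]
13 [ 0.582  0.17  -0.031] [-0.0032, 0.0022, -0.171, 0.1521, 0.0006, 0.0044]
```

```bash
python3 -m creep '[[0,0,0,0.008,0.002,0.001,0.6],[0,0,0,0.014,0.002,0.002,0.6],[0,0,0,0.020,0.002,0.002,0.6],[0,0,-0.01,0.026,0.003,0.002,0.6],[0,0,-0.02,0.034,0.003,0.002,0.6],[0,0,-0.033,0.0447,0.004,0.002,0.6],[0,0,-0.048,0.0566,0.004,0.002,0.6],[0,0,-0.063,0.0686,0.004,0.002,0.6]]'; python3 - <<'E'
from h import *
s=ctrl.snapshot("scene"); t=ctrl.snapshot("top"); print(cur()[1],ctrl.get_obs()["orientation"])
a=cv2.resize(s[200:300,310:430],None,fx=3.2,fy=3.2,interpolation=cv2.INTER_CUBIC); c=cv2.resize(t[145:245,130:250],None,fx=3.2,fy=3.2,interpolation=cv2.INTER_CUBIC)
cv2.imwrite("pics/p2.png",np.hstack([a,c]))
E
```

```text
clock: 24.7
tool_pos: [0.6011, 0.3139, 0.0818]
orientation: [-179.8, 0.2, -97.9]
force: [0.5, 3.8, 1.9]
opening: 0.0522
[0.60032427 0.31201355 0.08123928] [-1.79963362e+02  3.25472581e-02 -9.80195600e+01]
```

View pics/p2.png

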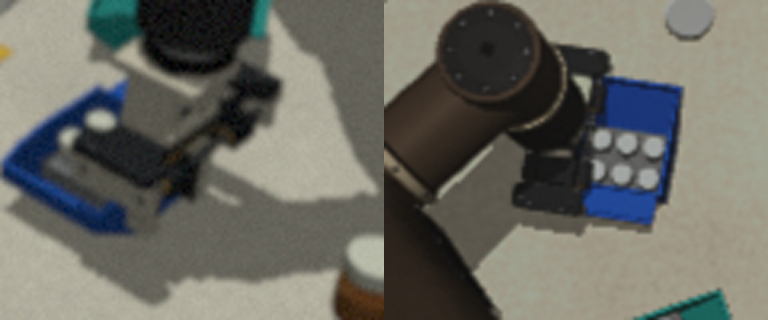

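The bin slides and turns with the gripper, with both fingers on its wall at a few N. I'll continue.

```bash
python3 - <<'E'
from path import *
b=cur(); R,t=push((0,0,0),0); 
psi=b[0].as_euler("xyz")[2]+np.pi/2; o=w((0,0,psi),(.005,.062,0))[0]; p0=(b[1][0]-o[0],b[1][1]-o[1],psi); print(p0)
for i,(p,g) in enumerate(poses(p0,0,-.005,-.036,srot=.1)):
    R,t=push(p,g,.0155); print(i,np.round(p,3),rel(R,t,b))
E
```

```text
(np.float64(0.5867234717283502), np.float64(0.25131743153771163), np.float64(-0.13996772608931907))
0 [ 0.585  0.239 -0.124] [-0.0006, 0.0006, -0.0162, 0.0119, 0.0008, -0.0003]
1 [ 0.584  0.227 -0.108] [-0.0006, 0.0006, -0.0324, 0.0239, 0.0014, -0.0003]
2 [ 0.583  0.216 -0.091] [-0.0007, 0.0006, -0.0486, 0.0358, 0.0019, -0.0003]
3 [ 0.582  0.204 -0.075] [-0.0007, 0.0005, -0.0648, 0.0478, 0.0021, -0.0003]
4 [ 0.581  0.192 -0.059] [-0.0007, 0.0005, -0.081, 0.0597, 0.0021, -0.0003]
5 [ 0.581  0.18  -0.043] [-0.0007, 0.0005, -0.0972, 0.0717, 0.002, -0.0003]
6 [ 0.58   0.168 -0.027] [-0.0007, 0.0005, -0.1134, 0.0836, 0.0016, -0.0003]
7 [ 0.58   0.156 -0.01 ] [-0.0007, 0.0005, -0.1296, 0.0956, 0.0011, -0.0003]
8 [ 0.58   0.144 -0.005] [-0.0007, 0.0005, -0.135, 0.1075, -0.0002, -0.0003]
9 [ 0.58   0.132 -0.005] [-0.0007, 0.0005, -0.135, 0.1194, -0.0018, -0.0003]
10 [ 0.58   0.12  -0.005] [-0.0007, 0.0005, -0.135, 0.1312, -0.0034, -0.0003]
11 [ 0.58   0.108 -0.005] [-0.0007, 0.0005, -0.135, 0.1431, -0.0051, -0.0003]
12 [ 0.58   0.096 -0.005] [-0.0007, 0.0005, -0.135, 0.155, -0.0067, -0.0003]
[... 313 characters left out ...]
17 [ 0.58   0.036 -0.005] [-0.0007, 0.0005, -0.135, 0.2145, -0.0147, -0.0004]
18 [ 0.58   0.024 -0.005] [-0.0007, 0.0005, -0.135, 0.2264, -0.0164, -0.0004]
19 [ 0.58   0.012 -0.005] [-0.0007, 0.0005, -0.135, 0.2383, -0.018, -0.0004]
20 [ 0.58  -0.    -0.005] [-0.0007, 0.0005, -0.135, 0.2502, -0.0196, -0.0004]
21 [ 0.579 -0.012 -0.005] [-0.0007, 0.0005, -0.135, 0.2619, -0.0212, -0.0004]
22 [ 0.579 -0.02  -0.005] [-0.0007, 0.0005, -0.135, 0.2698, -0.0223, -0.0004]
23 [ 0.579 -0.026 -0.005] [-0.0007, 0.0005, -0.135, 0.2757, -0.0231, -0.0004]
24 [ 0.579 -0.032 -0.005] [-0.0007, 0.0005, -0.135, 0.2816, -0.0239, -0.0004]
25 [ 0.579 -0.036 -0.005] [-0.0007, 0.0005, -0.135, 0.2854, -0.0244, -0.0004]
```

```bash
python3 -m creep '[[0,0,-0.008,0.006,0.0005,0,0.6],[0,0,-0.018,0.014,0.001,0,0.6],[0,0,-0.032,0.024,0.0014,0,0.6],[0,0,-0.048,0.036,0.002,0,0.6],[0,0,-0.065,0.048,0.002,0,0.6],[0,0,-0.081,0.06,0.002,0,0.6],[0,0,-0.097,0.072,0.002,0,0.6],[0,0,-0.113,0.084,0.0016,0,0.6],[0,0,-0.13,0.096,0.001,0,0.6],[0,0,-0.135,0.1075,0,0,0.6],[0,0,-0.135,0.1194,-0.002,0,0.6],[0,0,-0.135,0.1312,-0.0034,0,0.6]]'; python3 - <<'E'
from path import *
s=ctrl.snapshot("scene"); t=ctrl.snapshot("top"); print(cur()[1],ctrl.get_obs()["orientation"])
a=cv2.resize(s[190:290,260:380],None,fx=3.2,fy=3.2,interpolation=cv2.INTER_CUBIC); c=cv2.resize(t[145:245,170:290],None,fx=3.2,fy=3.2,interpolation=cv2.INTER_CUBIC)
cv2.imwrite("pics/p3.png",np.hstack([a,c]))
b=cur(); psi=b[0].as_euler("xyz")[2]+np.pi/2; o=w((0,0,psi),(.005,.062,0))[0]; p0=(b[1][0]-o[0],b[1][1]-o[1],psi); print(p0)
for i,(p,g) in enumerate(poses(p0,0,-.005,-.036,srot=.1)):
    R,t=push(p,g,.0155); print(i,np.round(p,3),rel(R,t,b))
E
```

```text
clock: 25.8
tool_pos: [0.5866, 0.1834, 0.0812]
orientation: [-179.8, 0.1, -90.2]
force: [-0.3, 2.9, 1.9]
opening: 0.0525
[0.58594194 0.18203968 0.0808675 ] [-1.79932369e+02  5.48717858e-02 -9.03571644e+01]
(np.float64(0.5805555461358429), np.float64(0.1200720480870354), np.float64(-0.006233693995964629))
0 [ 0.58   0.108 -0.006] [-0.0012, 0.001, -0.0001, 0.012, 0.0, -0.0006]
1 [ 0.58   0.096 -0.006] [-0.0012, 0.001, -0.0003, 0.024, 0.0, -0.0007]
2 [ 0.58   0.084 -0.006] [-0.0012, 0.001, -0.0004, 0.036, 0.0, -0.0007]
3 [ 0.58   0.072 -0.006] [-0.0012, 0.001, -0.0006, 0.048, 0.0, -0.0007]
4 [ 0.58   0.06  -0.005] [-0.0012, 0.001, -0.0007, 0.06, 0.0, -0.0007]
5 [ 0.58   0.048 -0.005] [-0.0012, 0.001, -0.0009, 0.072, 0.0, -0.0007]
6 [ 0.58   0.036 -0.005] [-0.0012, 0.001, -0.001, 0.084, 0.0, -0.0007]
7 [ 0.58   0.024 -0.005] [-0.0012, 0.001, -0.0012, 0.096, 0.0, -0.0007]
8 [ 0.58   0.012 -0.005] [-0.0012, 0.001, -0.0012, 0.108, -0.0, -0.0007]
9 [ 0.58   0.    -0.005] [-0.0012, 0.001, -0.0012, 0.12, -0.0, -0.0007]
10 [ 0.58  -0.012 -0.005] [-0.0012, 0.001, -0.0012, 0.132, -0.0, -0.0008]
11 [ 0.58  -0.02  -0.005] [-0.0012, 0.001, -0.0012, 0.14, -0.0, -0.0008]
12 [ 0.58  -0.026 -0.005] [-0.0012, 0.001, -0.0012, 0.146, -0.0001, -0.0008]
13 [ 0.58  -0.032 -0.005] [-0.0012, 0.001, -0.0012, 0.152, -0.0001, -0.0008]
14 [ 0.58  -0.036 -0.005] [-0.0012, 0.001, -0.0012, 0.1561, -0.0001, -0.0008]
```

View pics/p3.png

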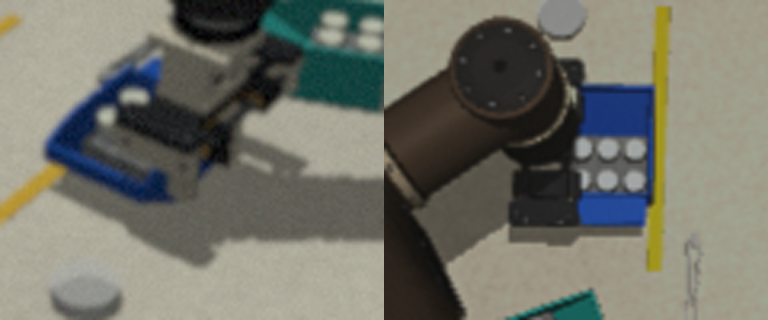

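```bash
python3 -m creep '[[0,0,0,0.006,0,0,0.6],[0,0,0,0.016,0,0,0.6],[0,0,0,0.028,0,0,0.6],[0,0,0,0.04,0,0,0.6],[0,0,0,0.052,0,0,0.6],[0,0,0,0.064,0,0,0.6],[0,0,0,0.076,0,0,0.6],[0,0,0,0.088,0,0,0.6],[0,0,0,0.1,0,0,0.6],[0,0,0,0.111,0,0,0.6],[0,0,0,0.12,0,0,0.6],[0,0,0,0.126,0,0,0.6]]'; python3 - <<'E'
from path import *
s=ctrl.snapshot("scene"); t=ctrl.snapshot("top"); print(cur()[1],ctrl.get_obs()["orientation"])
a=cv2.resize(s[180:280,220:340],None,fx=3.2,fy=3.2,interpolation=cv2.INTER_CUBIC); c=cv2.resize(t[145:245,210:330],None,fx=3.2,fy=3.2,interpolation=cv2.INTER_CUBIC)
cv2.imwrite("pics/p4.png",np.hstack([a,c]))
b=cur(); psi=b[0].as_euler("xyz")[2]+np.pi/2; o=w((0,0,psi),(.005,.062,0))[0]; p0=(b[1][0]-o[0],b[1][1]-o[1],psi); print(p0)
E
```

```text
clock: 26.9
tool_pos: [0.586, 0.0571, 0.081]
orientation: [-179.8, 0.1, -90.3]
force: [-0.1, 1.9, 0.4]
opening: 0.0528
[0.58574374 0.05717495 0.08079323] [-1.79885581e+02  8.97236110e-02 -9.03124631e+01]
(np.float64(0.5804057009095953), np.float64(-0.004796858387152096), np.float64(-0.0054535097244226005))
```

View pics/p4.png

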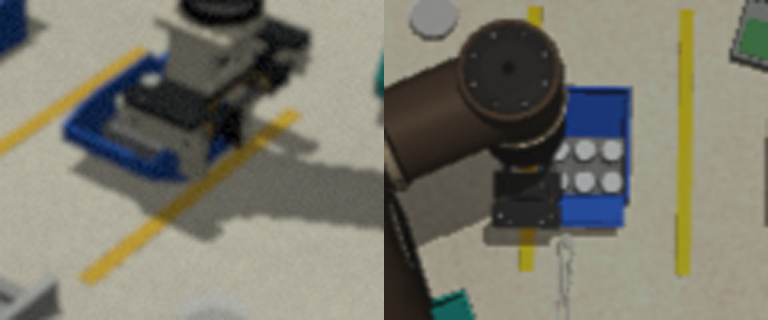

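```bash
python3 -m creep '[[0,0,0,0.004,0,0,0.6],[0,0,0,0.011,0,0,0.6],[0,0,0,0.018,0,0,0.6],[0,0,0,0.024,0,0,0.6],[0,0,0,0.029,0,0,0.6],[0,0,0,0.031,0,0,0.6],[0,0,0,0.031,0,0,0.6],[0,0,0,0.022,0,0,0.6],[0,0,0,0.005,0,0,0.6],[0,0,0,-0.02,0,0,0.6],[0,0,0,-0.025,0,-0.03,0.6],[0,0,0,-0.025,0,-0.06,0.6]]'; python3 -m creep '[[0,0,0,-0.01,-0.01,-0.04,0.6],[0,0,0,-0.04,-0.02,-0.08,0.6],[0,0,0,-0.08,-0.02,-0.1,0.6],[0,0,0,-0.12,-0.02,-0.1,0.6],[0,0,0,-0.16,-0.02,-0.1,0.6],[0,0,0,-0.2,-0.02,-0.1,0.6],[0,0,0,-0.23,-0.02,-0.1,0.6],[0,0,0,-0.25,-0.02,-0.1,0.6],[0,0,0,-0.25,-0.02,-0.1,0.6]]'; python3 - <<'E'
from h import *
s=ctrl.snapshot("scene"); t=ctrl.snapshot("top"); cv2.imwrite("pics/tF.png",t);cv2.imwrite("pics/sF.png",s)
a=cv2.resize(s[170:270,220:340],None,fx=3.2,fy=3.2,interpolation=cv2.INTER_CUBIC); c=cv2.resize(t[140:260,225:335],None,fx=3.5,fy=3.5,interpolation=cv2.INTER_CUBIC)
h=np.zeros((420,775,3),np.uint8);h[:320,:384]=a;h[:,390:]=c;cv2.imwrite("pics/p5.png",h)
E
```

```text
clock: 28.0
tool_pos: [0.5849, 0.0849, 0.1399]
orientation: [179.9, -0.0, -90.1]
force: [1.3, -0.2, 0.9]
opening: 0.053
clock: 28.75
tool_pos: [0.6059, 0.3377, 0.2406]
orientation: [-179.9, 0.1, -90.0]
force: [0.1, 0.2, -0.3]
opening: 0.0527
```

View pics/p5.png

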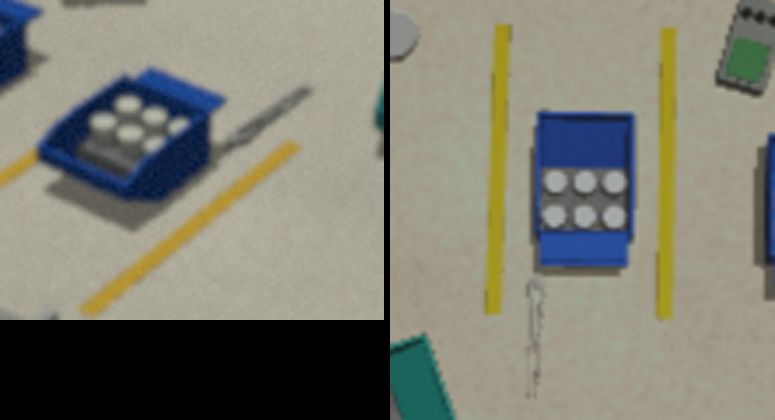

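View pics/tF.png

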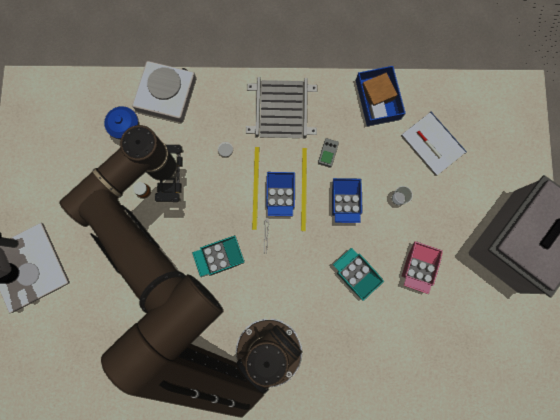

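The stamped bin stands centred in the lane, with clear bench on both sides. I'll do a numeric check of it, the right bin and the bystanders before handing in.

```bash
python3 - <<'E'
from h import *
t0=cv2.imread("pics/top0.png");t=cv2.imread("pics/tF.png");s0=cv2.imread("pics/scene0.png");s=cv2.imread("pics/sF.png")
def sh(a,b,x,y,w_,h):
    m=4; r=cv2.matchTemplate(b[y-m:y+h+m,x-m:x+w_+m],a[y:y+h,x:x+w_],cv2.TM_CCOEFF_NORMED); _,v,_,l=cv2.minMaxLoc(r); return l[0]-m,l[1]-m,round(v,3)
for k,b in dict(rbin=(325,172,45,58),forceps=(258,212,18,48),petri=(214,140,24,22),timer=(315,134,26,36),beaker=(384,184,32,28),turqL=(190,232,56,48)).items(): print("top",k,sh(t0,t,*b))
for k,b in dict(rbin=(175,160,62,46),jar=(410,270,32,36),forceps=(288,193,34,26),petri=(272,272,30,22),beaker=(144,150,28,34),turq=(334,184,64,40),turqR=(230,134,38,36),pink=(168,120,56,34)).items(): print("scene",k,sh(s0,s,*b))
# stamped bin fit: pixels from p5 crop
T=lambda x,y:np.array([(x-390+.5)/3.5+225-.5,(y+.5)/3.5+140-.5]); S=lambda x,y:np.array([(x+.5)/3.2+220-.5,(y+.5)/3.2+170-.5])
o=[("top","lo",T(540,266)),("top","ro",T(627,268)),("scene","ro",S(150,70)),("scene","lo",S(224,102)),("scene","nl",S(208,165)),("scene","fl",S(148,198))]
p,r=fit(o,(.58,-.035,0)); print(p.round(4),r.round(1).tolist())
c=w(p,[(-.08,.0475,0),(-.08,-.0475,0),(.09,.0525,0),(.09,-.0525,0),(-.045,.0525,0),(-.045,-.0525,0)]); print(c.round(3).tolist())
for q in [(500,30),(668,30),(493,312),(665,316)]: print(ray("top",T(*q),0).round(3))
E
```

```text
top rbin (0, 0, 0.972)
top forceps (0, 0, 0.205)
top petri (0, 0, 0.999)
top timer (0, 0, 1.0)
top beaker (0, 0, 1.0)
top turqL (0, 0, 0.965)
scene rbin (0, 0, 0.948)
scene jar (0, 0, 0.811)
scene forceps (0, 0, 0.895)
scene petri (0, 0, 0.994)
scene beaker (0, 0, 0.993)
scene turq (0, 0, 0.45)
scene turqR (0, 0, 0.884)
scene pink (-1, 0, 0.857)
[ 0.5808 -0.0437 -0.0914] [[0.2, -2.1], [0.7, -0.2], [1.0, -1.9], [0.7, -0.9], [-1.0, 0.1], [0.6, 1.0]]
[[0.505, 0.011, 0.0], [0.497, -0.084, 0.0], [0.675, 0.0, 0.0], [0.666, -0.104, 0.0], [0.541, 0.013, 0.0], [0.531, -0.092, 0.0]]
[0.775 0.063 0.   ]
[ 0.777 -0.127  0.   ]
[0.455 0.064 0.   ]
[ 0.452 -0.124  0.   ]
```

View pics/sF.png

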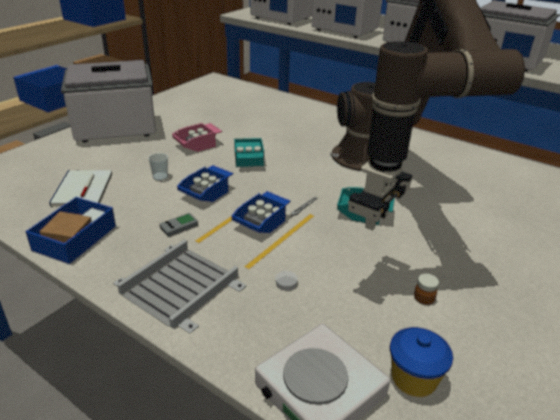

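The scene picture shows the stamped bin at (262,212) between the tape lines and the right bin in place at (207,183). The jar at (427,288) and the forceps at (302,206) look unmoved. The hand is high and clear, and only covers the turquoise bin in this view. I'll hand the job in.

```bash
python3 - <<'E'
from plant import ctrl
print(ctrl.get_obs()["force"],ctrl.close_job())
E
```

```text
the job is handed in; nothing more can be done
[ 0.20397051 -0.96669725 -0.48993861] None
```

I rocked the left bin and then the right fully back onto the lip, held each for over a second and eased it down flat with the finger in contact. The orange stamp was under the left bin, so I pushed that one into the dispatch lane. The job was handed in at about 29 s with the hand clear.

**Last checks**
- **Stamped bin:** it stands between the tape lines at about (0.58, -0.04) m. The final fit puts its nearest corner about 13 mm from the right line.
- **Disagreement:** the pixel fit gave a yaw of -0.09 rad, while the top picture and tool pose suggest about 0. It is inside the lines either way.
- **Other objects:** the right bin and all the bystanders show no measurable shift in the pictures. Image matches were weak for the forceps (top view), the jar and the hidden turquoise bin because of shadows and the arm, so I checked the forceps and jar by eye. The turquoise bin matched well from above. The pink look-alike matched 1 px off in the scene view; I put that down to lighting and did not check it further.

**Along the way**
- My first move went the wrong way in free air and touched nothing.
- The left bin crept about 4 mm forward while being rocked.
- The press on the right lip peaked at about 44 N before I eased it.

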